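# Weigh the wooden pot from an opened parcel

### The arm

A 6-joint arm with a two-finger parallel gripper is mounted at the origin on the work surface. World frame = base frame: x ahead of the robot, y to its left, z up, the work surface at z = 0. Lengths are in m, angles in rad, forces in N, time in s.
With the tool pointing down it reaches from about 0.35 to 0.875 m from the base axis. Payload 4.2 kg.
Tool frame: the origin (TCP) lies midway between the tips of the shut fingers; the grasp point (between the pads) lies 19 mm behind it (env.pinch_z is the distance from the TCP to the grasp point, in m); z points along the fingers, y is the direction in which the jaws open and shut (so a half turn about z gives the same grasp; the last joint's range is limited). The gripper opens to 85 mm and grips with 20 to 120 N. Pads are 22 mm wide; open, the fingers measure 114 mm over their backs; the gripper's body (76 mm by 85 mm) begins 54 mm behind the grasp point. The pads swing forward as they close: fully open they stand 13 mm farther back than shut.
Start: joints at [1.592, 0.385, 0.008, 0, -1.194, -0.259], TCP at [0.147, 0.607, 0.231] pointing down, gripper open.
Joint ranges: [-3.14, 3.14], [-1.21, 2.06], [-1.07, 1.41], [-3.16, 2.05], [-2.99, -0.16], [-3.1, 3.1]. Speed limits (rad/s): [2.79, 2.79, 3.14, 3.14, 3.14, 3.14].

### API

Orientations are given as a unit quaternion [x, y, z, w].
In Python, from workcell import env gives the robot as it stands.
- The arm moves only by the tool jog_arm, never from a script. Its argument "rows" is a list of rows, each an object with "dp": the shift along the tool's x, y, z in m, a list of three; "delta_rot": the turn, a rotation vector about the tool's x, y, z in units of 6 degrees (1.0 is 6 degrees), a list of three. In form: [{"dp": [tx, ty, tz], "delta_rot": [rx, ry, rz]}, ...]. A call has 1 to 8 rows; each row shifts and turns the commanded pose from where the row before left it, along the tool's axes as they then stand; what a row does not reach is not made up. A row lasts 1/10 s, in which the tool goes at most 50 mm and 8.59 degrees, less where a joint would pass 70% of its speed; a pose out of reach is approached as far as the arm can. A call with a gripper value outside its range is refused whole. "jaw" is the opening, from 0 (shut) to 1 (fully open), set as the call begins (left out, the last holds). The fingers move at their own pace and stop on an object; "grip_force" is the grip in N (left out, the last holds). Time passes only in rows, so rows that do not move let the fingers close. It gives the time, the measured TCP pose, the force and the opening at its end, in the units of the state.
- env.read_state(): the state, without advancing time (a new reading comes with each control period).
- env.camera(name): name is "scene" or "top"; returns (picture, depth): 480x640x3 uint8, red, green, blue; 480x640 float32, m along the optical axis (not along the pixel's ray), 0 where there is no reading.
- env.calibration(name): a dict with "fov_y" (degrees; the focal length in pixels is half the picture's height over the tangent of half this angle, whatever the lens; pixels are square), "cx", "cy" (the principal point, pixels), "rvec" (rotation vector, rad) and "tvec" (3), from world to camera coordinates, as OpenCV has them. Camera axes: x right, y down, z forward; pixel columns grow to the right and rows downward; lengths in m; the calibration is good to about 2 mm. A picture is of the moment at which its call begins. calibration takes no time and is no camera call.
- env.close_job(): hands the job in, once; it reports no verdict.
The state is a dict: "t": time; "q": joint angles; "dq": joint speeds; "joint_torque": joint torques, N m; "tcp_pos": TCP position; "orientation": TCP orientation; "ft_force": force on the tool from outside, world axes, zero at the start; "moment": the same for the moment, N m; "gripper_width": finger opening in m.
Only numpy, scipy, OpenCV 4.12 (cv2) and the standard library are available. Lean on these libraries where they do the work, as an engineer would, in place of code of your own. Each camera call takes 0.05 s, during which the arm holds its last target. There are 200 camera calls.

### The job

Clear the three tall goods (green tin, orange box, steel cup) out of the opened parcel and stand them in the white enamel tray, then lift out the little wooden pot behind them and set it gently upright in the middle of the balance's pan. Leave it there and put each of the three goods back upright in the parcel exactly where it stood at the start. Tip nothing over, and do not disturb the blue soap box and the red balm tin in the parcel.

Things in the scene. Friction and masses are not known exactly. Their poses are not given: they have to be found in the camera images.
- tin_mid (a point): Green round tea tin with a yellow band and a brass lid, upright in the parcel, 52 mm diameter, 110 mm tall, about 0.2 kg. The point is its centre, 55 mm above its foot. Grip it in its upper third, clear of the pot and the parcel's walls.
- box_mid (a point): Orange square gift box with a white band, upright in the parcel, 50 x 50 mm, 115 mm tall, about 0.15 kg; x and y are normal to its side faces. The point is its centre, 57.5 mm above its foot. Grip it across two faces in its upper third.
- cup_mid (a point): Steel travel cup with a black lid, upright in the parcel, 52 mm diameter, 112 mm tall, about 0.2 kg. The point is its centre, 56 mm above its foot. Grip it in its upper third.
- pot_mid (a point): Low round wooden pot, dark bark sides, pale top with small worm holes, 54 mm diameter, 42 mm tall, about 70 g, upright on the parcel's floor by the middle of its far (+x) wall, 10 mm from that wall. The point is its centre, 21 mm above its foot. The tall goods stand around it (about 9 mm gaps): one on its +y side, one on its -y side, one on its -x side, which is which varies; they leave no room for a gripper at the pot.
- carton: The opened parcel: base of a cardboard carton, fixed, outside 180 mm (x) x 250 mm (y), walls 5 mm thick, 64 mm tall, open top. Origin at the centre of its underside on the desk; the inner floor is 4 mm above it. The goods stand in line with its axes: the neighbours of the pot in y lie 62 mm from it along the parcel's y, the third 62 mm from it along -x. Parcel, tray and balance change places.
- tray: White enamel tray with a blue rim, fixed, the side area: inner floor 290 mm (x) x 190 mm (y), 4 mm above its origin, which is the centre of its underside; rim 30 mm high, walls slightly sloped. Empty at the start.
- pan (a point): Centre of the top face of the round steel pan of the white electronic balance, 50 mm above the desk; the pan is fixed, 100 mm in diameter. The balance's housing is 210 mm (x) x 150 mm (y) and lies lower than the pan; its display is on the -x side; the point's axes are those of the balance.
- soap_mid (a point): Blue soap box with a paper band lying in a near (-x, +y) corner of the parcel, 45 x 60 x 28 mm; stays. The point is its centre.
- balm_mid (a point): Red round balm tin with a white spot in the other near (-x, -y) corner of the parcel, 42 mm diameter, 18 mm tall; stays. The point is its centre.

How it is judged:
On the way, in this order (a step that is already met when the one before it is completed fails the run):
1. tin, box and cup stand upright in the enamel tray, the pot still in the parcel (x of tin_mid in the frame of tray between -0.13 and 0.13 m and y of tin_mid in the frame of tray between -0.08 and 0.08 m and z of tin_mid in the frame of tray below 0.064 m and angle between each of tin_mid, box_mid, cup_mid's own z axis and vertical below 0.12 rad and linear speed of each of tin, box, cup below 0.02 m/s and x of box_mid in the frame of tray between -0.13 and 0.13 m and y of box_mid in the frame of tray between -0.08 and 0.08 m and z of box_mid in the frame of tray below 0.0665 m and x of cup_mid in the frame of tray between -0.13 and 0.13 m and y of cup_mid in the frame of tray between -0.08 and 0.08 m and z of cup_mid in the frame of tray below 0.065 m and distance of pot_mid from where it was at the start of the episode below 0.04 m), for 0.2 s.
2. the pot stands upright in the middle of the balance's pan, the three goods still in the tray (horizontal distance between pot_mid and pan below 0.015 m and z of pot_mid in the frame of pan between 0.015 and 0.027 m and angle between each of pot_mid, tin_mid, box_mid, cup_mid's own z axis and vertical below 0.12 rad and linear speed of each of pot, tin, box, cup below 0.02 m/s and x of tin_mid in the frame of tray between -0.13 and 0.13 m and y of tin_mid in the frame of tray between -0.08 and 0.08 m and z of tin_mid in the frame of tray below 0.064 m and x of box_mid in the frame of tray between -0.13 and 0.13 m and y of box_mid in the frame of tray between -0.08 and 0.08 m and z of box_mid in the frame of tray below 0.0665 m and x of cup_mid in the frame of tray between -0.13 and 0.13 m and y of cup_mid in the frame of tray between -0.08 and 0.08 m and z of cup_mid in the frame of tray below 0.065 m), for 0.2 s.
At the end, for the whole second after the job is handed in: The pot stands upright and at rest on the pan, its centre within 15 mm of the pan's; tin, box and cup each stand upright, at rest and released within 15 mm of where they stood at the start; soap box and balm tin are within 15 mm of their start (horizontal distance between pot_mid and pan below 0.015 m and z of pot_mid in the frame of pan between 0.015 and 0.027 m and angle between each of pot_mid, tin_mid, box_mid, cup_mid's own z axis and vertical below 0.12 rad and linear speed of each of pot, tin, box, cup below 0.02 m/s and distance of each of tin_mid, box_mid, cup_mid, soap_mid, balm_mid from where it was at the start of the episode below 0.015 m); the robot touches nothing.
It fails at once if a tall good or the pot tips over (angle between any of tin_mid, box_mid, cup_mid, pot_mid's own z axis and vertical above 0.7 rad).
It fails at once if the pot is dropped or slammed onto the pan (faster than 0.4 m/s within 9 mm of it) (linear speed of pot above 0.4 m/s and horizontal distance between pot_mid and pan below 0.05 m and z of pot_mid in the frame of pan below 0.03 m).
It fails at once if the soap box or the balm tin is shoved aside (over 30 mm) (distance of any of soap_mid, balm_mid from where it was at the start of the episode above 0.03 m).
It also fails if it takes over 136 s, if anything falls off the work surface, if the arm or the gripper's body presses on something with over 40 N, if the wrist force passes 120 N, or if a joint passes its speed limit or range.

## Working session

There is one attempt and no reset: what is moved stays moved. The work goes in short steps, Python scripts to look and compute and a tool call to move; the robot and the scene stay as the last step left them, time stands still between calls to the robot, and variables do not carry over. Pictures are saved under pics/ and viewed, about 12 in all and at most 16, crops included, and the job is handed in when it is done.

Besides the shell and the picture viewer there is one more tool, called after "Emit:" by a JSON object that holds its "name" and its "arguments". jog_arm: Moves the arm, as the interface text tells. Its arguments: {"type":"object","properties":{"rows":{"type":"array","items":{"type":"object","properties":{"dp":{"type":"array","items":{"type":"number"}},"delta_rot":{"type":"array","items":{"type":"number"}}}}},"jaw":{"type":"number"},"grip_force":{"type":"number"}},"required":["rows"]}

```bash
mkdir -p pics
cat > h.py <<'E'
import numpy as np, cv2
from workcell import env
from scipy.spatial.transform import Rotation as R
def shot(name,fn=None):
    im,d=env.camera(name)
    if fn: cv2.imwrite('pics/'+fn,im[:,:,::-1])
    return im,d
def cam(name):
    c=env.calibration(name); f=240/np.tan(np.radians(c['fov_y'])/2)
    return f,c['cx'],c['cy'],R.from_rotvec(np.ravel(c['rvec'])).as_matrix(),np.ravel(c['tvec'])
def cloud(name,d):
    f,cx,cy,r,t=cam(name); v,u=np.mgrid[:480,:640]
    p=np.stack([(u-cx)/f*d,(v-cy)/f*d,d],-1)
    return (p-t)@r   # world
E
python3 - <<'E'
from h import *
for n in('top','scene'):
    im,d=shot(n,n+'1.png'); np.save(n+'1.npy',d); np.save(n+'1im.npy',im); print(env.calibration(n))
print(env.read_state(),env.pinch_z)
E
```

```text
{'fov_y': 43.317460135618724, 'cx': 317.2500042552227, 'cy': 239.87491918292318, 'rvec': array([ 2.19596279, -2.13471917,  0.14642849]), 'tvec': array([-0.02598208,  0.53717471,  1.3278338 ])}
{'fov_y': 55.23864672281448, 'cx': 324.325825114036, 'cy': 239.37119276215427, 'rvec': array([ 1.06310051,  2.51423678, -0.92796783]), 'tvec': array([ 0.3776963 , -0.25104665,  1.38203334])}
{'t': 0.1, 'q': array([ 1.59157540e+00,  3.85454147e-01,  6.75421895e-03, -4.26726278e-04,
       -1.19405957e+00, -2.58604982e-01]), 'dq': array([ 0.00084949, -0.00183359,  0.00112137,  0.00270151,  0.00045374,
       -0.00057062]), 'joint_torque': array([-8.45622544e-04, -3.93317878e+01,  1.88928849e+01,  4.19790119e+00,
       -2.55348044e-03,  3.50226919e-06]), 'tcp_pos': array([0.14710406, 0.60688276, 0.2303444 ]), 'orientation': array([ 9.92928346e-01, -1.18710980e-01, -5.97168047e-05,  9.99638082e-04]), 'ft_force': array([-0.39488009,  0.13340255,  0.58018998]), 'moment': array([0.05808003, 0.0321077 , 0.00587562]), 'gripper_width': 0.08501003174836985} 0.0187
```

View pics/top1.png

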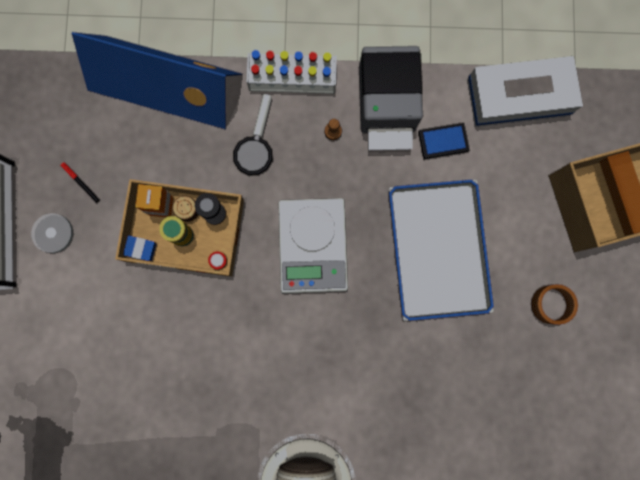

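View pics/scene1.png

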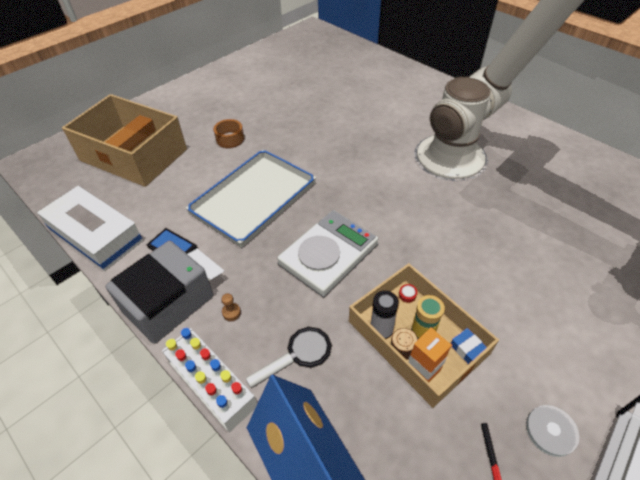

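Run:
```python
from h import *
d=np.load('top1.npy'); P=cloud('top',d); im=np.load('top1im.npy')
def at(u,v):print((u,v),P[v,u].round(4))
for uv in [(100,300),(300,350),(440,250),(312,228),(185,207),(208,207),(173,229),(150,197),(218,260),(139,248),(310,272)]:at(*uv)
def seg(name,box,zlo,zhi,d=P,lab=''):
    u0,v0,u1,v1=box; q=d[v0:v1,u0:u1].reshape(-1,3); q=q[(q[:,2]>zlo)&(q[:,2]<zhi)]
    r=cv2.minAreaRect((q[:,:2]*1000).astype(np.float32)); c,rad=cv2.minEnclosingCircle((q[:,:2]*1000).astype(np.float32))
    print(lab,name,len(q),'mean',q.mean(0).round(4),'rect',np.round(r[0],1),np.round(r[1],1),round(r[2],1),'circ',np.round(c,1),round(rad,1))
seg('cup',(195,190,225,225),.105,.13)
seg('tin',(155,210,190,245),.100,.13)
seg('box',(130,180,168,215),.108,.13)
seg('pot',(172,195,198,220),.040,.056)
seg('cartonrim',(110,170,250,285),.055,.07)
seg('tray rim',(380,170,500,330),.022,.045)
seg('pan',(285,200,340,255),.042,.06)
seg('balance',(270,190,355,300),.015,.06)
seg('balm',(205,250,230,272),.014,.03)
seg('soap',(122,233,160,263),.022,.04)
S=cloud('scene',np.load('scene1.npy'))
seg('cup',(368,285,402,345),.105,.13,S,'S')
seg('tin',(410,290,450,340),.100,.13,S,'S')
seg('box',(408,325,455,385),.108,.13,S,'S')
seg('pot',(388,325,420,357),.040,.052,S,'S')
seg('carton',(340,260,505,405),.055,.0685,S,'S')
seg('pan',(290,228,345,278),.042,.06,S,'S')
seg('tray rim',(180,145,325,250),.022,.045,S,'S')
```

```text
(100, 300) [0.39   0.4746 0.0071]
(300, 350) [0.2906 0.0208 0.0016]
(440, 250) [ 0.5259 -0.294   0.0051]
(312, 228) [0.5623 0.0018 0.0472]
(185, 207) [0.6013 0.2869 0.0467]
(208, 207) [0.5904 0.2232 0.1192]
(173, 229) [0.5415 0.2946 0.1178]
(150, 197) [0.6082 0.3465 0.1192]
(218, 260) [0.4866 0.2112 0.0238]
(139, 248) [0.5072 0.386  0.0376]
(310, 272) [0.4644 0.0035 0.0401]
 cup 501 mean [0.5955 0.2262 0.1166] rect [596.  225.9] [52.1 51.4] 2.8 circ [596.4 226.8] 26.8
 tin 525 mean [0.5434 0.2968 0.1149] rect [554.7 300.9] [75.9 52.1] 16.7 circ [554.8 307.2] 41.2
 box 591 mean [0.609  0.3489 0.1188] rect [610. 350.] [53.4 51.2] 86.6 circ [609.8 348.4] 34.8
 pot 439 mean [0.6013 0.289  0.0472] rect [601.7 290. ] [54.6 48.9] 9.1 circ [601.6 289.6] 27.6
 cartonrim 1265 mean [0.5603 0.2993 0.0633] rect [555.9 295.9] [253.3 181.4] 84.0 circ [556.1 294.7] 153.2
 tray rim 1527 mean [ 0.5276 -0.2957  0.0289] rect [ 527.7 -290.3] [307.4 208.3] 6.9 circ [ 527.5 -290.6] 180.4
 pan 1588 mean [0.5624 0.0013 0.0503] rect [564.2  -0.7] [113.4 122.4] 85.7 circ [564.1   2.6] 79.8
 balance 6156 mean [
[... 295 characters left out ...]
n [0.5992 0.2305 0.1158] rect [596.9 229.3] [52.4 52.4] 77.5 circ [597.5 227.8] 28.2
S tin 756 mean [0.5592 0.3107 0.1149] rect [564.3 315.9] [102.3  52.8] 38.0 circ [568.2 312.4] 53.6
S box 745 mean [0.6129 0.3529 0.1181] rect [610.4 352.1] [50.6 51.6] 85.7 circ [610.8 352.2] 34.9
S pot 544 mean [0.6046 0.2899 0.0466] rect [605.9 292. ] [72.5 64.5] 39.0 circ [606.  292.1] 41.5
S carton 1817 mean [0.5677 0.304  0.062 ] rect [555.6 297.1] [251.6 183.1] 83.6 circ [556.6 297.2] 153.4
S pan 1148 mean [0.5627 0.0054 0.0497] rect [547.1  -6.4] [137.   98.5] 34.3 circ [541.3  -2.1] 71.9
S tray rim 1308 mean [ 0.5335 -0.2295  0.0299] rect [ 520.4 -299.2] [501.4 359.3] 59.3 circ [ 526.7 -317.5] 286.3
```

```bash
cat >> h.py <<'E'
A=np.radians(-6.1)
def tool(dw):
    s=env.read_state(); r=R.from_quat(s['orientation']); return r.inv().apply(dw)
def go(x,y,z,yaw=A):
    """print total tool shift to the target (axes as they stand at yaw), and the turn in 6deg units"""
    s=env.read_state(); p=s['tcp_pos']; r=R.from_quat(s['orientation']).as_matrix()
    cur=np.arctan2(r[1,0],r[0,0]); tgt=R.from_euler('ZX',[yaw,np.pi]).as_matrix()
    rot=R.from_matrix(r.T@tgt).as_rotvec()/np.radians(6)
    print('t',round(s['t'],2),'tcp',p.round(4),'yaw',round(np.degrees(cur),2),'w',round(s['gripper_width'],4),'F',s['ft_force'].round(1))
    print('  shift at target yaw [mm]',(1000*tgt.T@(np.array([x,y,z])-p)).round(1),'turn',rot.round(3))
E
python3 - <<'E'
from h import *
T=cloud('top',np.load('top1.npy'));S=cloud('scene',np.load('scene1.npy'))
for n,Q in(('T',T),('S',S)):
  for lab,c,z0,z1,w in(('tin',(.541,.296),.105,.13,.034),('cup',(.5965,.2265),.105,.13,.034),('box',(.6105,.3505),.108,.13,.04),('pan',(.563,.003),.046,.06,.056),('pot',(.6025,.289),.04,.052,.032)):
    q=Q.reshape(-1,3); q=q[(q[:,2]>z0)&(q[:,2]<z1)&(np.hypot(q[:,0]-c[0],q[:,1]-c[1])<w)]
    k=(q[:,:2]*1000).astype(np.float32); r=cv2.minAreaRect(k);cc,rr=cv2.minEnclosingCircle(k)
    print(n,lab,len(q),np.percentile(q[:,2],[5,50,95]).round(4),q.mean(0).round(4),[np.round(i,1) for i in r],np.round(cc,1),round(rr,1))
go(.5965,.2265,.2)
E
```

```text
T tin 512 [0.1106 0.1155 0.1194] [0.5434 0.2969 0.1153] [array([543.6, 297.7]), array([52.3, 52.1]), np.float64(28.8)] [543.7 297.8] 27.0
T cup 501 [0.1116 0.1168 0.121 ] [0.5955 0.2262 0.1166] [array([596. , 225.9]), array([52.1, 51.4]), np.float64(2.8)] [596.4 226.8] 26.8
T box 591 [0.1135 0.1189 0.1232] [0.609  0.3489 0.1188] [array([610., 350.]), array([53.4, 51.2]), np.float64(86.6)] [609.8 348.4] 34.8
T pan 1471 [0.0468 0.0506 0.055 ] [0.562  0.0016 0.0508] [array([562.3,   1.3]), array([98.6, 98.2]), np.float64(79.1)] [562.2   1.2] 50.0
T pot 421 [0.043 0.047 0.051] [0.6014 0.2891 0.047 ] [array([601.7, 290. ]), array([54.6, 48.9]), np.float64(9.1)] [601.6 289.6] 27.6
S tin 543 [0.1092 0.1148 0.1173] [0.5465 0.3013 0.1145] [array([544.4, 300.5]), array([53.8, 51.4]), np.float64(15.8)] [544.9 300.5] 27.5
S cup 538 [0.1091 0.1163 0.1189] [0.5992 0.2305 0.1158] [array([596.9, 229.3]), array([52.4, 52.4]), np.float64(77.5)] [597.5 227.8] 28.2
S box 745 [0.113  0.1185 0.1209] [0.6129 0.3529 0.1181] [array([610.4, 352.1]), array([50.6, 51.6]), np.float64(85.7)] [610.8 352.2] 34.9
S pan 1107 [0.0474 0.0499 0.0524] [0.564  0.0052 0.0499] [array([563.2,   3.9]), array([100.8,  97.3]), np.float64(43.2)] [561.7   4.3] 51.2
S pot 482 [0.0436 0.0468 0.0493] [0.6044 0.2906 0.0466] [array([603.4, 288.8]), array([53.8, 48.4]), np.float64(13.7)] [602.6 291. ] 27.4
t 0.1 tcp [0.1471 0.6069 0.2303] yaw -13.64 w 0.085 F [-0.4  0.1  0.6]
  shift at target yaw [mm] [487.3 330.5  30.3] turn [ 0.019  0.    -1.256]
```

Emit:
{"name": "jog_arm", "arguments": {"rows": [{"dp":[0,0,0],"delta_rot":[0,0,-1.256]},{"dp":[0.02,0.014,0],"delta_rot":[0,0,0]},{"dp":[0.035,0.024,0],"delta_rot":[0,0,0]},{"dp":[0.035,0.024,0],"delta_rot":[0,0,0]},{"dp":[0.035,0.024,0],"delta_rot":[0,0,0]},{"dp":[0.035,0.024,0],"delta_rot":[0,0,0]},{"dp":[0.035,0.024,0],"delta_rot":[0,0,0]},{"dp":[0.035,0.024,0],"delta_rot":[0,0,0]}], "jaw": 1, "grip_force": 40}}

```text
t: 0.9
tcp_pos: [0.36, 0.4244, 0.231]
orientation: [0.999, -0.053, -0.0, 0.0]
ft_force: [0.5, -0.1, -0.3]
gripper_width: 0.0855
```

Emit:
{"name": "jog_arm", "arguments": {"rows": [{"dp":[0.035,0.024,0],"delta_rot":[0,0,0]},{"dp":[0.035,0.024,0],"delta_rot":[0,0,0]},{"dp":[0.035,0.024,0],"delta_rot":[0,0,0]},{"dp":[0.035,0.024,0],"delta_rot":[0,0,0]},{"dp":[0.035,0.024,0],"delta_rot":[0,0,0]},{"dp":[0.035,0.024,0],"delta_rot":[0,0,0]},{"dp":[0.03,0.02,0],"delta_rot":[0,0,0]},{"dp":[0,0,0],"delta_rot":[0,0,0]}]}}

```text
t: 1.7
tcp_pos: [0.5827, 0.2343, 0.23]
orientation: [0.998, -0.056, -0.001, 0.001]
ft_force: [-0.7, -0.3, -1.4]
gripper_width: 0.0852
```

```bash
python3 -c "
from h import *
go(.5965,.2273,.2)"
```

```text
t 1.7 tcp [0.5827 0.2343 0.23  ] yaw -6.39 w 0.0852 F [-0.7 -0.3 -1.4]
  shift at target yaw [mm] [14.5  5.5 30. ] turn [ 0.014  0.009 -0.048]
```

Emit:
{"name": "jog_arm", "arguments": {"rows": [{"dp":[0.0145,0.0055,0],"delta_rot":[0,0,0]},{"dp":[0,0,0.025],"delta_rot":[0,0,0]},{"dp":[0,0,0.035],"delta_rot":[0,0,0]},{"dp":[0,0,0.035],"delta_rot":[0,0,0]},{"dp":[0,0,0.028],"delta_rot":[0,0,0]},{"dp":[0,0,0.02],"delta_rot":[0,0,0]},{"dp":[0,0,0.01],"delta_rot":[0,0,0]},{"dp":[0,0,0],"delta_rot":[0,0,0]}]}}

```text
t: 2.5
tcp_pos: [0.5934, 0.2304, 0.0768]
orientation: [0.999, -0.053, -0.001, 0.001]
ft_force: [0.0, 0.8, 0.9]
gripper_width: 0.0855
```

Emit:
{"name": "jog_arm", "arguments": {"rows": [{"dp":[0,0,0]},{"dp":[0,0,0]},{"dp":[0,0,0]},{"dp":[0,0,0]},{"dp":[0,0,0]},{"dp":[0,0,0]}], "jaw": 0, "grip_force": 40}}

```text
$.rows[0]: bad value
```

```bash
python3 -c "
from h import *
go(.5965,.2273,.077)
shot('scene','s2.png')"
```

```text
t 2.5 tcp [0.5934 0.2304 0.0768] yaw -6.04 w 0.0855 F [0.  0.8 0.9]
  shift at target yaw [mm] [ 3.4  2.8 -0.2] turn [0.019 0.023 0.01 ]
```

View pics/s2.png

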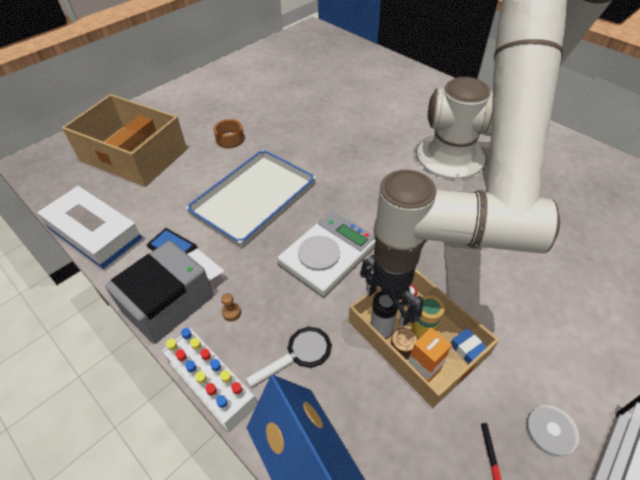

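Emit:
{"name": "jog_arm", "arguments": {"rows": [{"dp":[0.003,0.0025,0],"delta_rot":[0,0,0]},{"dp":[0,0,0],"delta_rot":[0,0,0]}]}}

```text
t: 2.75
tcp_pos: [0.598, 0.2278, 0.0799]
orientation: [0.999, -0.053, 0.001, -0.001]
ft_force: [0.2, -0.7, 0.7]
gripper_width: 0.0855
```

Emit:
{"name": "jog_arm", "arguments": {"rows": [{"dp":[0,0,0],"delta_rot":[0,0,0]},{"dp":[0,0,0],"delta_rot":[0,0,0]},{"dp":[0,0,0],"delta_rot":[0,0,0]},{"dp":[0,0,0],"delta_rot":[0,0,0]},{"dp":[0,0,0],"delta_rot":[0,0,0]},{"dp":[0,0,0],"delta_rot":[0,0,0]}], "jaw": 0, "grip_force": 40}}

```text
t: 3.35
tcp_pos: [0.5974, 0.2278, 0.0791]
orientation: [0.999, -0.053, 0.001, -0.0]
ft_force: [-0.2, -0.1, 4.8]
gripper_width: 0.0512
```

```bash
python3 -c "
from h import *
go(.5965,.2273,.077)"
```

```text
t 3.35 tcp [0.5974 0.2278 0.0791] yaw -6.07 w 0.0512 F [-0.2 -0.1  4.8]
  shift at target yaw [mm] [-0.9  0.6  2.1] turn [-0.005 -0.012  0.005]
```

Emit:
{"name": "jog_arm", "arguments": {"rows": [{"dp":[0,0,-0.01],"delta_rot":[0,0,0]},{"dp":[0,0,-0.025],"delta_rot":[0,0,0]},{"dp":[0,0,-0.03],"delta_rot":[0,0,0]},{"dp":[0,0,-0.025],"delta_rot":[0,0,0]},{"dp":[0,0,-0.01],"delta_rot":[0,0,0]},{"dp":[0.002,0.02,0],"delta_rot":[0,0,0]},{"dp":[0.005,0.038,0],"delta_rot":[0,0,0]},{"dp":[0.005,0.038,0],"delta_rot":[0,0,0]}]}}

```text
t: 4.15
tcp_pos: [0.5969, 0.1292, 0.1761]
orientation: [0.999, -0.053, -0.002, 0.001]
ft_force: [0.4, -1.0, -4.1]
gripper_width: 0.0508
```

Emit:
{"name": "jog_arm", "arguments": {"rows": [{"dp":[0.005,0.038,0],"delta_rot":[0,0,0]},{"dp":[0.005,0.038,0],"delta_rot":[0,0,0]},{"dp":[0.005,0.038,0],"delta_rot":[0,0,0]},{"dp":[0.005,0.038,0],"delta_rot":[0,0,0]},{"dp":[0.005,0.038,0],"delta_rot":[0,0,0]},{"dp":[0.005,0.038,0],"delta_rot":[0,0,0]},{"dp":[0.005,0.038,0],"delta_rot":[0,0,0]},{"dp":[0.005,0.038,0],"delta_rot":[0,0,0]}]}}

```text
t: 4.95
tcp_pos: [0.6041, -0.1776, 0.176]
orientation: [0.999, -0.054, -0.002, -0.0]
ft_force: [-0.2, 0.6, -1.9]
gripper_width: 0.0512
```

Emit:
{"name": "jog_arm", "arguments": {"rows": [{"dp":[0.005,0.038,0],"delta_rot":[0,0,0]},{"dp":[0.005,0.038,0],"delta_rot":[0,0,0]},{"dp":[0.0025,0.0277,0],"delta_rot":[0,0,0]},{"dp":[0,0,0],"delta_rot":[0,0,0]},{"dp":[0,0,0],"delta_rot":[0,0,0]}]}}

```text
t: 5.45
tcp_pos: [0.6058, -0.2808, 0.1759]
orientation: [0.999, -0.054, -0.002, -0.001]
ft_force: [-0.6, -0.1, -1.9]
gripper_width: 0.0514
```

```bash
python3 -c "
from h import *
go(.607,-.281,.177)
shot('scene','s3.png')"
```

```text
t 5.45 tcp [ 0.6058 -0.2808  0.1759] yaw -6.22 w 0.0514 F [-0.6 -0.1 -1.9]
  shift at target yaw [mm] [ 1.2  0.1 -1.1] turn [-0.013  0.041 -0.021]
```

View pics/s3.png

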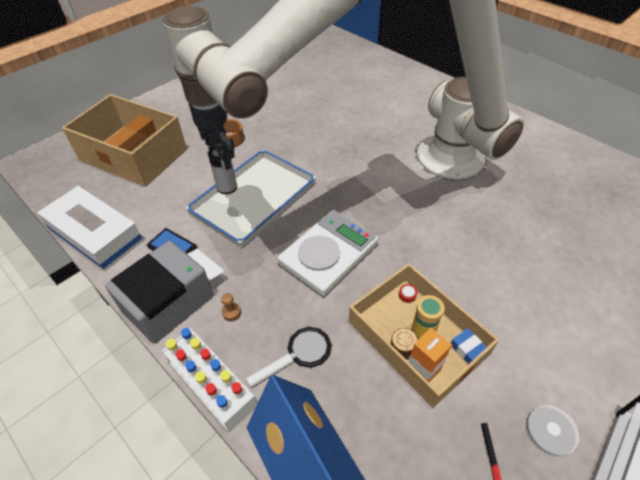

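Emit:
{"name": "jog_arm", "arguments": {"rows": [{"dp":[0,0,0.025],"delta_rot":[0,0,0]},{"dp":[0,0,0.03],"delta_rot":[0,0,0]},{"dp":[0,0,0.022],"delta_rot":[0,0,0]},{"dp":[0,0,0.012],"delta_rot":[0,0,0]},{"dp":[0,0,0.006],"delta_rot":[0,0,0]},{"dp":[0,0,0.0045],"delta_rot":[0,0,0]},{"dp":[0,0,0],"delta_rot":[0,0,0]},{"dp":[0,0,0],"delta_rot":[0,0,0]}]}}

```text
t: 6.3
tcp_pos: [0.6083, -0.2802, 0.0799]
orientation: [0.999, -0.053, 0.001, 0.0]
ft_force: [-1.5, -0.3, -2.4]
gripper_width: 0.0511
```

Emit:
{"name": "jog_arm", "arguments": {"rows": [{"dp":[0,0,0],"delta_rot":[0,0,0]},{"dp":[0,0,0],"delta_rot":[0,0,0]},{"dp":[0,0,0],"delta_rot":[0,0,0]},{"dp":[0,0,0],"delta_rot":[0,0,0]},{"dp":[0,0,0],"delta_rot":[0,0,0]},{"dp":[0,0,-0.01],"delta_rot":[0,0,0]},{"dp":[0,0,-0.03],"delta_rot":[0,0,0]},{"dp":[0,0,-0.03],"delta_rot":[0,0,0]}], "jaw": 1}}

```text
t: 7.1
tcp_pos: [0.6074, -0.2802, 0.1497]
orientation: [0.999, -0.053, -0.001, 0.0]
ft_force: [0.2, -0.2, 0.3]
gripper_width: 0.0857
```

```bash
python3 -c "
from h import *
go(.607,-.281,.177)
im,d=shot('scene','s4.png'); cv2.imwrite('pics/s4.png',cv2.resize(im[100:260,130:350,::-1],None,fx=3,fy=3))"
```

```text
t 7.1 tcp [ 0.6074 -0.2802  0.1497] yaw -6.08 w 0.0857 F [ 0.2 -0.2  0.3]
  shift at target yaw [mm] [ -0.3   0.9 -27.3] turn [0.002 0.013 0.004]
```

View pics/s4.png

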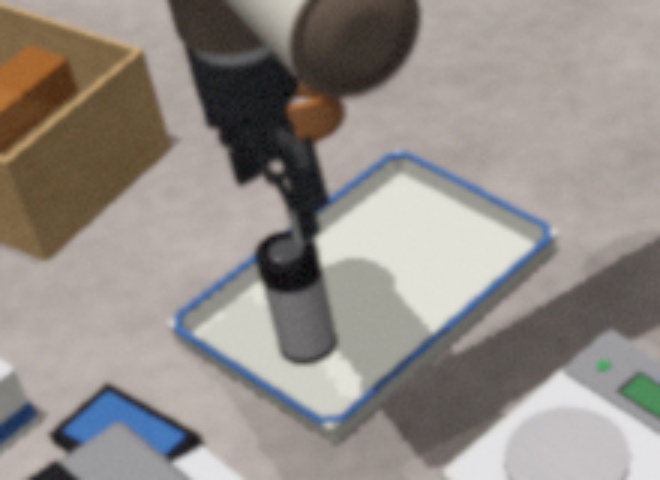

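Emit:
{"name": "jog_arm", "arguments": {"rows": [{"dp":[-0.002,-0.02,-0.0295],"delta_rot":[0,0,0]},{"dp":[-0.0038,-0.037,0],"delta_rot":[0,0,0]},{"dp":[-0.0038,-0.037,0],"delta_rot":[0,0,0]},{"dp":[-0.0038,-0.037,0],"delta_rot":[0,0,0]},{"dp":[-0.0038,-0.037,0],"delta_rot":[0,0,0]},{"dp":[-0.0038,-0.037,0],"delta_rot":[0,0,0]},{"dp":[-0.0038,-0.037,0],"delta_rot":[0,0,0]},{"dp":[-0.0038,-0.037,0],"delta_rot":[0,0,0]}]}}

```text
t: 7.95
tcp_pos: [0.6089, 0.0018, 0.1793]
orientation: [0.999, -0.053, 0.001, -0.0]
ft_force: [1.0, -0.3, 0.8]
gripper_width: 0.0855
```

Emit:
{"name": "jog_arm", "arguments": {"rows": [{"dp":[-0.0038,-0.037,0],"delta_rot":[0,0,0]},{"dp":[-0.0038,-0.037,0],"delta_rot":[0,0,0]},{"dp":[-0.0038,-0.037,0],"delta_rot":[0,0,0]},{"dp":[-0.0038,-0.037,0],"delta_rot":[0,0,0]},{"dp":[-0.0038,-0.037,0],"delta_rot":[0,0,0]},{"dp":[-0.0038,-0.037,0],"delta_rot":[0,0,0]},{"dp":[-0.0038,-0.037,0],"delta_rot":[0,0,0]},{"dp":[-0.0038,-0.037,0],"delta_rot":[0,0,0]}]}}

```text
t: 8.75
tcp_pos: [0.6099, 0.2995, 0.1792]
orientation: [0.999, -0.053, 0.0, -0.0]
ft_force: [0.9, 0.1, 0.2]
gripper_width: 0.0852
```

Emit:
{"name": "jog_arm", "arguments": {"rows": [{"dp":[-0.0038,-0.037,0],"delta_rot":[0,0,0]},{"dp":[-0.0014,-0.0162,0],"delta_rot":[0,0,0]},{"dp":[0,0,0],"delta_rot":[0,0,0]},{"dp":[0,0,0],"delta_rot":[0,0,0]}]}}

```text
t: 9.15
tcp_pos: [0.6103, 0.3509, 0.1784]
orientation: [0.999, -0.053, -0.0, 0.0]
ft_force: [0.3, -0.9, -0.5]
gripper_width: 0.0858
```

```bash
python3 -c "
from h import *
go(.6101,.3508,.077)"
```

```text
t 9.15 tcp [0.6103 0.3509 0.1784] yaw -6.08 w 0.0858 F [ 0.3 -0.9 -0.5]
  shift at target yaw [mm] [ -0.2   0.2 101.4] turn [0.004 0.002 0.003]
```

Emit:
{"name": "jog_arm", "arguments": {"rows": [{"dp":[0,0,0.025],"delta_rot":[0,0,0]},{"dp":[0,0,0.035],"delta_rot":[0,0,0]},{"dp":[0,0,0.023],"delta_rot":[0,0,0]},{"dp":[0,0,0.01],"delta_rot":[0,0,0]},{"dp":[0,0,0.005],"delta_rot":[0,0,0]},{"dp":[0,0,0],"delta_rot":[0,0,0]},{"dp":[0,0,0],"delta_rot":[0,0,0]}]}}

```text
t: 9.85
tcp_pos: [0.6114, 0.3516, 0.0821]
orientation: [0.999, -0.053, 0.001, -0.001]
ft_force: [0.1, -0.4, 0.9]
gripper_width: 0.0854
```

Emit:
{"name": "jog_arm", "arguments": {"rows": [{"dp":[0,0,0],"delta_rot":[0,0,0]},{"dp":[0,0,0],"delta_rot":[0,0,0]},{"dp":[0,0,0],"delta_rot":[0,0,0]},{"dp":[0,0,0],"delta_rot":[0,0,0]},{"dp":[0,0,0],"delta_rot":[0,0,0]},{"dp":[0,0,0],"delta_rot":[0,0,0]}], "jaw": 0}}

```text
t: 10.45
tcp_pos: [0.6109, 0.3515, 0.0814]
orientation: [0.999, -0.053, 0.001, -0.0]
ft_force: [-0.0, -1.0, 5.2]
gripper_width: 0.0501
```

Emit:
{"name": "jog_arm", "arguments": {"rows": [{"dp":[0,0,-0.01],"delta_rot":[0,0,0]},{"dp":[0,0,-0.025],"delta_rot":[0,0,0]},{"dp":[0,0,-0.03],"delta_rot":[0,0,0]},{"dp":[0,0,-0.025],"delta_rot":[0,0,0]},{"dp":[0,0,-0.01],"delta_rot":[0,0,0]},{"dp":[0,0,0],"delta_rot":[0,0,0]}]}}

```text
t: 11.05
tcp_pos: [0.6107, 0.3518, 0.1815]
orientation: [0.999, -0.053, 0.001, -0.001]
ft_force: [-0.0, -0.6, -2.3]
gripper_width: 0.0499
```

```bash
python3 -c "
from h import *
go(.6101,.3508,.177)
im,d=shot('scene'); cv2.imwrite('pics/s5.png',cv2.resize(im[170:420,300:520,::-1],None,fx=2,fy=2))"
```

```text
t 11.05 tcp [0.6107 0.3518 0.1815] yaw -6.09 w 0.0499 F [-0.  -0.6 -2.3]
  shift at target yaw [mm] [-0.5  1.   4.5] turn [-0.02  -0.013  0.001]
```

View pics/s5.png

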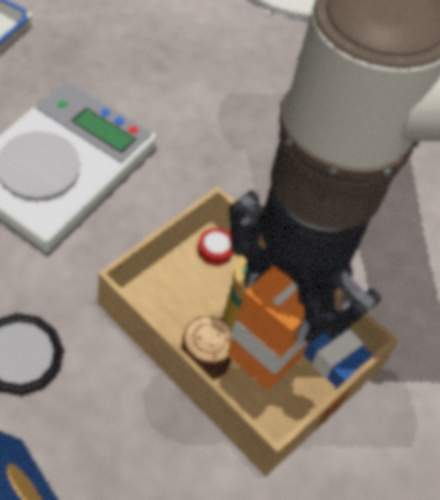

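Emit:
{"name": "jog_arm", "arguments": {"rows": [{"dp":[0,0.02,0],"delta_rot":[0,0,0]},{"dp":[0,0.038,0],"delta_rot":[0,0,0]},{"dp":[0,0.038,0],"delta_rot":[0,0,0]},{"dp":[0,0.038,0],"delta_rot":[0,0,0]},{"dp":[0,0.038,0],"delta_rot":[0,0,0]},{"dp":[0,0.038,0],"delta_rot":[0,0,0]},{"dp":[0,0.038,0],"delta_rot":[0,0,0]},{"dp":[0,0.038,0],"delta_rot":[0,0,0]}]}}

```text
t: 11.9
tcp_pos: [0.5784, 0.0652, 0.178]
orientation: [0.999, -0.053, -0.002, 0.001]
ft_force: [-0.1, -0.2, -1.4]
gripper_width: 0.0501
```

Emit:
{"name": "jog_arm", "arguments": {"rows": [{"dp":[-0.002,0.038,0],"delta_rot":[0,0,0]},{"dp":[-0.002,0.038,0],"delta_rot":[0,0,0]},{"dp":[-0.002,0.038,0],"delta_rot":[0,0,0]},{"dp":[-0.002,0.038,0],"delta_rot":[0,0,0]},{"dp":[-0.002,0.038,0],"delta_rot":[0,0,0]},{"dp":[-0.002,0.038,0],"delta_rot":[0,0,0]},{"dp":[-0.0018,0.038,0],"delta_rot":[0,0,0]},{"dp":[0,0.038,0],"delta_rot":[0,0,0]}]}}

```text
t: 12.7
tcp_pos: [0.5323, -0.2349, 0.178]
orientation: [0.999, -0.053, -0.002, -0.001]
ft_force: [1.1, -0.3, -1.2]
gripper_width: 0.0499
```

Emit:
{"name": "jog_arm", "arguments": {"rows": [{"dp":[0,0.038,0],"delta_rot":[0,0,0]},{"dp":[0,0.0182,0],"delta_rot":[0,0,0]},{"dp":[0,0,0],"delta_rot":[0,0,0]},{"dp":[0,0,0],"delta_rot":[0,0,0]}]}}

```text
t: 13.1
tcp_pos: [0.5271, -0.2895, 0.1783]
orientation: [0.999, -0.054, -0.002, -0.001]
ft_force: [-0.4, 1.0, -1.2]
gripper_width: 0.05
```

```bash
python3 -c "
from h import *
go(.5277,-.2903,.079)"
```

```text
t 13.1 tcp [ 0.5271 -0.2895  0.1783] yaw -6.16 w 0.05 F [-0.4  1.  -1.2]
  shift at target yaw [mm] [ 0.7  0.7 99.3] turn [-0.012  0.034 -0.01 ]
```

Emit:
{"name": "jog_arm", "arguments": {"rows": [{"dp":[0,0,0.025],"delta_rot":[0,0,0]},{"dp":[0,0,0.03],"delta_rot":[0,0,0]},{"dp":[0,0,0.022],"delta_rot":[0,0,0]},{"dp":[0,0,0.012],"delta_rot":[0,0,0]},{"dp":[0,0,0.006],"delta_rot":[0,0,0]},{"dp":[0,0,0.0045],"delta_rot":[0,0,0]},{"dp":[0,0,0],"delta_rot":[0,0,0]},{"dp":[0,0,0],"delta_rot":[0,0,0]}]}}

```text
t: 13.9
tcp_pos: [0.5289, -0.2898, 0.0817]
orientation: [0.999, -0.053, 0.001, 0.0]
ft_force: [-0.2, -0.1, -1.4]
gripper_width: 0.0499
```

Emit:
{"name": "jog_arm", "arguments": {"rows": [{"dp":[0,0,0],"delta_rot":[0,0,0]},{"dp":[0,0,0],"delta_rot":[0,0,0]},{"dp":[0,0,0],"delta_rot":[0,0,0]},{"dp":[0,0,0],"delta_rot":[0,0,0]},{"dp":[0,0,0],"delta_rot":[0,0,0]},{"dp":[0,0,-0.02],"delta_rot":[0,0,0]},{"dp":[0,0,-0.04],"delta_rot":[0,0,0]},{"dp":[0,0,-0.04],"delta_rot":[0,0,0]}], "jaw": 1}}

```text
t: 14.7
tcp_pos: [0.5276, -0.2897, 0.1812]
orientation: [0.999, -0.053, -0.001, -0.0]
ft_force: [0.9, 0.2, 0.2]
gripper_width: 0.0853
```

Emit:
{"name": "jog_arm", "arguments": {"rows": [{"dp":[-0.002,-0.02,0],"delta_rot":[0,0,0]},{"dp":[-0.003,-0.0365,0],"delta_rot":[0,0,0]},{"dp":[-0.003,-0.0365,0],"delta_rot":[0,0,0]},{"dp":[-0.003,-0.0365,0],"delta_rot":[0,0,0]},{"dp":[-0.003,-0.0365,0],"delta_rot":[0,0,0]},{"dp":[-0.003,-0.0365,0],"delta_rot":[0,0,0]},{"dp":[-0.003,-0.0365,0],"delta_rot":[0,0,0]},{"dp":[-0.003,-0.0365,0],"delta_rot":[0,0,0]}]}}

```text
t: 15.5
tcp_pos: [0.5344, -0.0119, 0.181]
orientation: [0.999, -0.053, 0.0, -0.0]
ft_force: [0.9, 0.4, -0.4]
gripper_width: 0.0854
```

Emit:
{"name": "jog_arm", "arguments": {"rows": [{"dp":[-0.003,-0.0365,0],"delta_rot":[0,0,0]},{"dp":[-0.003,-0.0365,0],"delta_rot":[0,0,0]},{"dp":[-0.003,-0.0365,0],"delta_rot":[0,0,0]},{"dp":[-0.003,-0.0365,0],"delta_rot":[0,0,0]},{"dp":[-0.003,-0.0365,0],"delta_rot":[0,0,0]},{"dp":[-0.003,-0.0365,0],"delta_rot":[0,0,0]},{"dp":[-0.003,-0.0365,0],"delta_rot":[0,0,0]},{"dp":[-0.003,-0.0365,0],"delta_rot":[0,0,0]}]}}

```text
t: 16.3
tcp_pos: [0.5414, 0.281, 0.1809]
orientation: [0.999, -0.053, 0.0, 0.0]
ft_force: [1.6, -0.8, -0.3]
gripper_width: 0.0851
```

Emit:
{"name": "jog_arm", "arguments": {"rows": [{"dp":[-0.0005,-0.0182,0],"delta_rot":[0,0,0]},{"dp":[0,0,0],"delta_rot":[0,0,0]},{"dp":[0,0,0],"delta_rot":[0,0,0]}]}}

```text
t: 16.6
tcp_pos: [0.5428, 0.2972, 0.1805]
orientation: [0.999, -0.053, -0.0, 0.0]
ft_force: [-0.4, 0.1, 0.2]
gripper_width: 0.0854
```

```bash
python3 -c "
from h import *
go(.5435,.2973,.0763)"
```

```text
t 16.6 tcp [0.5428 0.2972 0.1805] yaw -6.08 w 0.0854 F [-0.4  0.1  0.2]
  shift at target yaw [mm] [ 7.000e-01 -1.000e-01  1.042e+02] turn [0.008 0.008 0.003]
```

Emit:
{"name": "jog_arm", "arguments": {"rows": [{"dp":[0,0,0.025],"delta_rot":[0,0,0]},{"dp":[0,0,0.035],"delta_rot":[0,0,0]},{"dp":[0,0,0.0285],"delta_rot":[0,0,0]},{"dp":[0,0,0.01],"delta_rot":[0,0,0]},{"dp":[0,0,0.005],"delta_rot":[0,0,0]},{"dp":[0,0,0],"delta_rot":[0,0,0]},{"dp":[0,0,0],"delta_rot":[0,0,0]}]}}

```text
t: 17.3
tcp_pos: [0.544, 0.298, 0.079]
orientation: [0.999, -0.053, 0.001, -0.001]
ft_force: [-1.0, 1.0, -0.1]
gripper_width: 0.0853
```

Emit:
{"name": "jog_arm", "arguments": {"rows": [{"dp":[0,0,0],"delta_rot":[0,0,0]},{"dp":[0,0,0],"delta_rot":[0,0,0]},{"dp":[0,0,0],"delta_rot":[0,0,0]},{"dp":[0,0,0],"delta_rot":[0,0,0]},{"dp":[0,0,0],"delta_rot":[0,0,0]},{"dp":[0,0,0],"delta_rot":[0,0,0]}], "jaw": 0}}

```text
t: 17.9
tcp_pos: [0.5436, 0.2982, 0.0784]
orientation: [0.999, -0.053, 0.001, -0.001]
ft_force: [-1.1, 0.8, 5.9]
gripper_width: 0.0513
```

Emit:
{"name": "jog_arm", "arguments": {"rows": [{"dp":[0,0,-0.01],"delta_rot":[0,0,0]},{"dp":[0,0,-0.025],"delta_rot":[0,0,0]},{"dp":[0,0,-0.03],"delta_rot":[0,0,0]},{"dp":[0,0,-0.025],"delta_rot":[0,0,0]},{"dp":[0,0,-0.01],"delta_rot":[0,0,0]},{"dp":[0,0,0],"delta_rot":[0,0,0]}]}}

```text
t: 18.5
tcp_pos: [0.5432, 0.2979, 0.1783]
orientation: [0.999, -0.053, 0.001, -0.001]
ft_force: [-0.5, -1.0, -2.7]
gripper_width: 0.051
```

```bash
python3 -c "
from h import *
go(.5435,.2973,.1763)
im,d=shot('scene'); cv2.imwrite('pics/s6.png',im[100:420,130:520,::-1])"
```

```text
t 18.5 tcp [0.5432 0.2979 0.1783] yaw -6.1 w 0.051 F [-0.5 -1.  -2.7]
  shift at target yaw [mm] [0.3 0.6 2. ] turn [-0.017 -0.011 -0.   ]
```

View pics/s6.png

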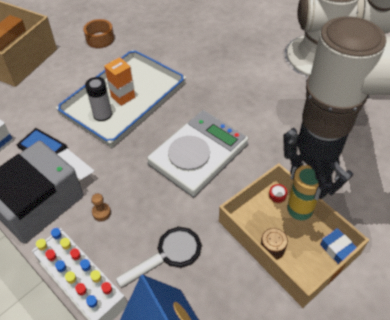

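Emit:
{"name": "jog_arm", "arguments": {"rows": [{"dp":[-0.001,0.02,0],"delta_rot":[0,0,0]},{"dp":[-0.0019,0.038,0],"delta_rot":[0,0,0]},{"dp":[-0.0019,0.038,0],"delta_rot":[0,0,0]},{"dp":[-0.0019,0.038,0],"delta_rot":[0,0,0]},{"dp":[-0.0019,0.038,0],"delta_rot":[0,0,0]},{"dp":[-0.0019,0.038,0],"delta_rot":[0,0,0]},{"dp":[-0.0019,0.038,0],"delta_rot":[0,0,0]},{"dp":[-0.0019,0.038,0],"delta_rot":[0,0,0]}]}}

```text
t: 19.35
tcp_pos: [0.4967, 0.0131, 0.1753]
orientation: [0.999, -0.053, -0.002, 0.001]
ft_force: [-0.0, 0.1, -2.3]
gripper_width: 0.0512
```

Emit:
{"name": "jog_arm", "arguments": {"rows": [{"dp":[-0.0019,0.038,0],"delta_rot":[0,0,0]},{"dp":[-0.0019,0.038,0],"delta_rot":[0,0,0]},{"dp":[-0.0019,0.038,0],"delta_rot":[0,0,0]},{"dp":[-0.0019,0.038,0],"delta_rot":[0,0,0]},{"dp":[-0.0019,0.038,0],"delta_rot":[0,0,0]},{"dp":[-0.0019,0.038,0],"delta_rot":[0,0,0]},{"dp":[-0.0019,0.038,0],"delta_rot":[0,0,0]},{"dp":[-0.0019,0.038,0],"delta_rot":[0,0,0]}]}}

```text
t: 20.15
tcp_pos: [0.4494, -0.2868, 0.1751]
orientation: [0.999, -0.053, -0.002, -0.001]
ft_force: [0.9, 0.4, -1.7]
gripper_width: 0.0509
```

Emit:
{"name": "jog_arm", "arguments": {"rows": [{"dp":[-0.001,0.0137,0],"delta_rot":[0,0,0]},{"dp":[0,0,0],"delta_rot":[0,0,0]},{"dp":[0,0,0],"delta_rot":[0,0,0]}]}}

```text
t: 20.45
tcp_pos: [0.4479, -0.2988, 0.1759]
orientation: [0.999, -0.053, -0.001, -0.001]
ft_force: [-0.2, 0.1, -1.8]
gripper_width: 0.0514
```

```bash
python3 -c "
from h import *
go(.448,-.300,.0763)"
```

```text
t 20.45 tcp [ 0.4479 -0.2988  0.1759] yaw -6.13 w 0.0514 F [-0.2  0.1 -1.8]
  shift at target yaw [mm] [ 0.2  1.2 99.6] turn [-0.011  0.026 -0.005]
```

Emit:
{"name": "jog_arm", "arguments": {"rows": [{"dp":[0,0,0.025],"delta_rot":[0,0,0]},{"dp":[0,0,0.03],"delta_rot":[0,0,0]},{"dp":[0,0,0.022],"delta_rot":[0,0,0]},{"dp":[0,0,0.012],"delta_rot":[0,0,0]},{"dp":[0,0,0.006],"delta_rot":[0,0,0]},{"dp":[0,0,0.0045],"delta_rot":[0,0,0]},{"dp":[0,0,0],"delta_rot":[0,0,0]},{"dp":[0,0,0],"delta_rot":[0,0,0]}]}}

```text
t: 21.25
tcp_pos: [0.4495, -0.2995, 0.0787]
orientation: [0.999, -0.053, 0.001, 0.0]
ft_force: [0.1, 0.1, -1.8]
gripper_width: 0.0511
```

Emit:
{"name": "jog_arm", "arguments": {"rows": [{"dp":[0,0,0],"delta_rot":[0,0,0]},{"dp":[0,0,0],"delta_rot":[0,0,0]},{"dp":[0,0,0],"delta_rot":[0,0,0]},{"dp":[0,0,0],"delta_rot":[0,0,0]},{"dp":[0,0,0],"delta_rot":[0,0,0]},{"dp":[0,0,-0.02],"delta_rot":[0,0,0]},{"dp":[0,0,-0.04],"delta_rot":[0,0,0]},{"dp":[0,0,-0.04],"delta_rot":[0,0,0]}], "jaw": 1}}

```text
t: 22.05
tcp_pos: [0.4481, -0.2993, 0.1784]
orientation: [0.999, -0.053, -0.001, -0.0]
ft_force: [0.9, -0.3, 0.0]
gripper_width: 0.0856
```

Emit:
{"name": "jog_arm", "arguments": {"rows": [{"dp":[0.003,-0.02,0],"delta_rot":[0,0,0]},{"dp":[0.0054,-0.036,0],"delta_rot":[0,0,0]},{"dp":[0.0054,-0.036,0],"delta_rot":[0,0,0]},{"dp":[0.0054,-0.036,0],"delta_rot":[0,0,0]},{"dp":[0.0054,-0.036,0],"delta_rot":[0,0,0]},{"dp":[0.0054,-0.036,0],"delta_rot":[0,0,0]},{"dp":[0.0054,-0.036,0],"delta_rot":[0,0,0]},{"dp":[0.0054,-0.036,0],"delta_rot":[0,0,0]}]}}

```text
t: 22.85
tcp_pos: [0.5183, -0.0318, 0.178]
orientation: [0.999, -0.053, 0.0, -0.0]
ft_force: [-0.1, 0.5, -0.3]
gripper_width: 0.0854
```

Emit:
{"name": "jog_arm", "arguments": {"rows": [{"dp":[0.0054,-0.036,0],"delta_rot":[0,0,0]},{"dp":[0.0054,-0.036,0],"delta_rot":[0,0,0]},{"dp":[0.0054,-0.036,0],"delta_rot":[0,0,0]},{"dp":[0.0054,-0.036,0],"delta_rot":[0,0,0]},{"dp":[0.0054,-0.036,0],"delta_rot":[0,0,0]},{"dp":[0.0054,-0.036,0],"delta_rot":[0,0,0]},{"dp":[0.0054,-0.036,0],"delta_rot":[0,0,0]},{"dp":[0.0054,-0.036,0],"delta_rot":[0,0,0]}]}}

```text
t: 23.65
tcp_pos: [0.5918, 0.2499, 0.1777]
orientation: [0.999, -0.053, -0.0, 0.0]
ft_force: [0.3, -0.1, -0.3]
gripper_width: 0.0853
```

Emit:
{"name": "jog_arm", "arguments": {"rows": [{"dp":[0.0054,-0.036,0],"delta_rot":[0,0,0]},{"dp":[0.0021,-0.0062,0],"delta_rot":[0,0,0]},{"dp":[0,0,0],"delta_rot":[0,0,0]},{"dp":[0,0,0],"delta_rot":[0,0,0]}]}}

```text
t: 24.05
tcp_pos: [0.6032, 0.2889, 0.1775]
orientation: [0.999, -0.053, -0.0, 0.0]
ft_force: [0.4, 0.2, 0.8]
gripper_width: 0.0853
```

```bash
python3 -c "
from h import *
go(.6032,.2892,.012)
im,d=shot('scene'); cv2.imwrite('pics/s7.png',im[100:420,130:520,::-1])
Q=cloud('scene',d).reshape(-1,3);c=(.603,.289)
q=Q[(Q[:,2]>.043)&(Q[:,2]<.052)&(np.hypot(Q[:,0]-c[0],Q[:,1]-c[1])<.033)]
k=(q[:,:2]*1000).astype(np.float32); print(cv2.minAreaRect(k),cv2.minEnclosingCircle(k))
"
```

```text
t 24.05 tcp [0.6032 0.2889 0.1775] yaw -6.11 w 0.0853 F [0.4 0.2 0.8]
  shift at target yaw [mm] [ -0.   -0.3 165.5] turn [ 0.008  0.009 -0.002]
((602.0779418945312, 291.2135314941406), (53.858123779296875, 51.23040771484375), 38.36268615722656) ((602.1734619140625, 291.3544921875), 27.29808807373047)
```

View pics/s7.png

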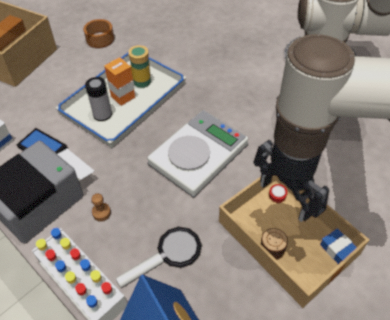

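Emit:
{"name": "jog_arm", "arguments": {"rows": [{"dp":[0,0,0.025],"delta_rot":[0,0,0]},{"dp":[0,0,0.035],"delta_rot":[0,0,0]},{"dp":[0,0,0.035],"delta_rot":[0,0,0]},{"dp":[0,0,0.03],"delta_rot":[0,0,0]},{"dp":[0,0,0.022],"delta_rot":[0,0,0]},{"dp":[0,0,0.012],"delta_rot":[0,0,0]},{"dp":[0,0,0.006],"delta_rot":[0,0,0]},{"dp":[0,0,0],"delta_rot":[0,0,0]}]}}

```text
t: 24.9
tcp_pos: [0.6037, 0.2892, 0.013]
orientation: [0.999, -0.053, 0.0, 0.0]
ft_force: [0.0, -0.6, -0.0]
gripper_width: 0.0856
```

Emit:
{"name": "jog_arm", "arguments": {"rows": [{"dp":[0,0,0],"delta_rot":[0,0,0]},{"dp":[0,0,0],"delta_rot":[0,0,0]},{"dp":[0,0,0],"delta_rot":[0,0,0]},{"dp":[0,0,0],"delta_rot":[0,0,0]},{"dp":[0,0,0],"delta_rot":[0,0,0]},{"dp":[0,0,0],"delta_rot":[0,0,0]},{"dp":[0,0,0],"delta_rot":[0,0,0]}], "jaw": 0, "grip_force": 30}}

```text
t: 25.6
tcp_pos: [0.6044, 0.2903, 0.0145]
orientation: [0.999, -0.053, 0.001, -0.001]
ft_force: [-1.2, -1.6, 5.4]
gripper_width: 0.053
```

Emit:
{"name": "jog_arm", "arguments": {"rows": [{"dp":[0,0,-0.01],"delta_rot":[0,0,0]},{"dp":[0,0,-0.025],"delta_rot":[0,0,0]},{"dp":[0,0,-0.03],"delta_rot":[0,0,0]},{"dp":[0,0,-0.03],"delta_rot":[0,0,0]},{"dp":[0,0,-0.02],"delta_rot":[0,0,0]},{"dp":[0,0,-0.005],"delta_rot":[0,0,0]},{"dp":[0,0,0],"delta_rot":[0,0,0]}]}}

```text
t: 26.3
tcp_pos: [0.6035, 0.2898, 0.1333]
orientation: [0.999, -0.053, 0.0, -0.001]
ft_force: [-0.3, -0.0, -1.5]
gripper_width: 0.0531
```

```bash
python3 -c "
from h import *
go(.5623,.0027,.178)
im,d=shot('scene'); cv2.imwrite('pics/s8.png',cv2.resize(im[170:420,300:520,::-1],None,fx=2,fy=2))"
```

```text
t 26.3 tcp [0.6035 0.2898 0.1333] yaw -6.1 w 0.0531 F [-0.3 -0.  -1.5]
  shift at target yaw [mm] [-10.5 289.9 -44.7] turn [-0.011 -0.004 -0.001]
```

View pics/s8.png

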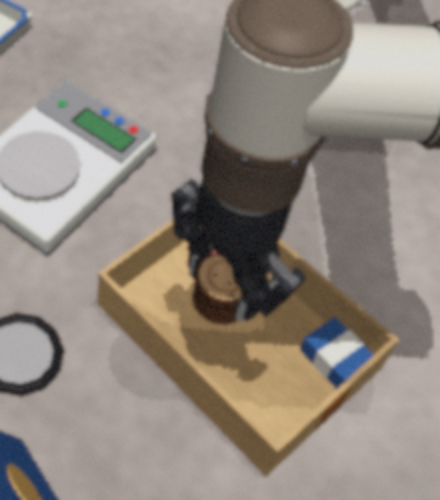

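Emit:
{"name": "jog_arm", "arguments": {"rows": [{"dp":[-0.0012,0.02,0],"delta_rot":[0,0,0]},{"dp":[-0.0012,0.038,0],"delta_rot":[0,0,0]},{"dp":[-0.0012,0.038,0],"delta_rot":[0,0,0]},{"dp":[-0.0012,0.038,0],"delta_rot":[0,0,0]},{"dp":[-0.0012,0.038,0],"delta_rot":[0,0,0]},{"dp":[-0.0012,0.038,0],"delta_rot":[0,0,0]},{"dp":[-0.0012,0.038,0],"delta_rot":[0,0,0]},{"dp":[-0.0012,0.03,0],"delta_rot":[0,0,0]}]}}

```text
t: 27.15
tcp_pos: [0.5627, 0.0121, 0.1308]
orientation: [0.999, -0.054, -0.002, 0.001]
ft_force: [0.4, -0.6, -1.0]
gripper_width: 0.0533
```

Emit:
{"name": "jog_arm", "arguments": {"rows": [{"dp":[0,0.0112,0],"delta_rot":[0,0,0]},{"dp":[0,0,0],"delta_rot":[0,0,0]},{"dp":[0,0,0.02],"delta_rot":[0,0,0]},{"dp":[0,0,0.025],"delta_rot":[0,0,0]},{"dp":[0,0,0.015],"delta_rot":[0,0,0]},{"dp":[0,0,0.006],"delta_rot":[0,0,0]},{"dp":[0,0,0],"delta_rot":[0,0,0]},{"dp":[0,0,0],"delta_rot":[0,0,0]}]}}

```text
t: 27.95
tcp_pos: [0.564, 0.0039, 0.0673]
orientation: [0.999, -0.053, 0.001, -0.0]
ft_force: [0.5, -0.1, -0.6]
gripper_width: 0.0532
```

```bash
python3 -c "
from h import *
go(.5623,.0027,.0588)
im,d=shot('scene'); cv2.imwrite('pics/s9.png',cv2.resize(im[130:310,220:420,::-1],None,fx=3,fy=3))"
```

```text
t 27.95 tcp [0.564  0.0039 0.0673] yaw -6.03 w 0.0532 F [ 0.5 -0.1 -0.6]
  shift at target yaw [mm] [-1.6  1.4  8.5] turn [-0.002 -0.01   0.012]
```

View pics/s9.png

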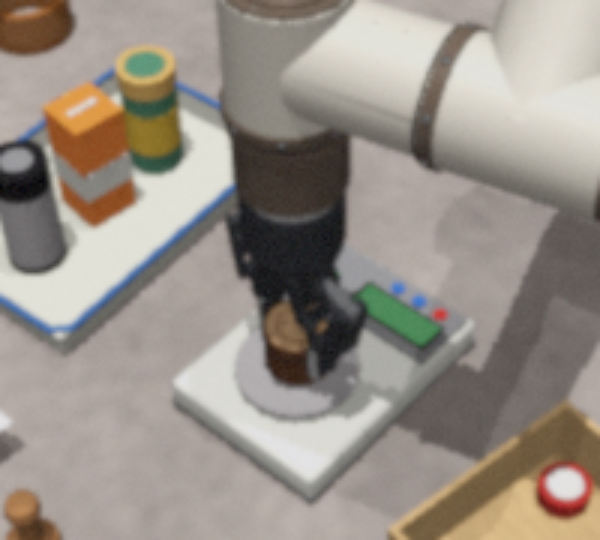

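Emit:
{"name": "jog_arm", "arguments": {"rows": [{"dp":[-0.001,0.001,0.003],"delta_rot":[0,0,0]},{"dp":[0,0,0.002],"delta_rot":[0,0,0]},{"dp":[0,0,0.0015],"delta_rot":[0,0,0]},{"dp":[0,0,0.001],"delta_rot":[0,0,0]},{"dp":[0,0,0],"delta_rot":[0,0,0]},{"dp":[0,0,0],"delta_rot":[0,0,0]}]}}

```text
t: 28.6
tcp_pos: [0.5623, 0.0022, 0.0604]
orientation: [0.999, -0.053, 0.0, 0.0]
ft_force: [-2.2, -0.4, 4.6]
gripper_width: 0.0532
```

Emit:
{"name": "jog_arm", "arguments": {"rows": [{"dp":[0,0,0.0005],"delta_rot":[0,0,0]},{"dp":[0,0,0],"delta_rot":[0,0,0]},{"dp":[0,0,0],"delta_rot":[0,0,0]}]}}

```text
t: 28.9
tcp_pos: [0.5623, 0.0022, 0.0604]
orientation: [0.999, -0.053, 0.0, 0.0]
ft_force: [-3.9, 0.5, 8.3]
gripper_width: 0.0533
```

Emit:
{"name": "jog_arm", "arguments": {"rows": [{"dp":[0,0,-0.0008],"delta_rot":[0,0,0]},{"dp":[0,0,0],"delta_rot":[0,0,0]}]}}

```text
t: 29.1
tcp_pos: [0.5622, 0.0022, 0.0604]
orientation: [0.999, -0.053, 0.0, 0.0]
ft_force: [-3.0, 0.8, 6.4]
gripper_width: 0.0531
```

Emit:
{"name": "jog_arm", "arguments": {"rows": [{"dp":[0,0,0],"delta_rot":[0,0,0]},{"dp":[0,0,0],"delta_rot":[0,0,0]},{"dp":[0,0,0],"delta_rot":[0,0,0]},{"dp":[0,0,0],"delta_rot":[0,0,0]},{"dp":[0,0,0],"delta_rot":[0,0,0]},{"dp":[0,0,0],"delta_rot":[0,0,0]},{"dp":[0,0,-0.01],"delta_rot":[0,0,0]},{"dp":[0,0,-0.03],"delta_rot":[0,0,0]}], "jaw": 1, "grip_force": 40}}

```text
t: 29.9
tcp_pos: [0.5602, 0.0018, 0.0979]
orientation: [0.999, -0.053, -0.003, 0.001]
ft_force: [-0.0, -0.6, -0.9]
gripper_width: 0.085
```

Emit:
{"name": "jog_arm", "arguments": {"rows": [{"dp":[0,0,-0.04],"delta_rot":[0,0,0]},{"dp":[0,0,-0.038],"delta_rot":[0,0,0]},{"dp":[0,0,0],"delta_rot":[0,0,0]},{"dp":[0,0,0],"delta_rot":[0,0,0]}]}}

```text
t: 30.3
tcp_pos: [0.5626, 0.0025, 0.1793]
orientation: [0.999, -0.053, 0.002, -0.001]
ft_force: [0.5, -0.9, -0.6]
gripper_width: 0.0854
```

```bash
cat > m.py <<'E'
from h import *
T=cloud('top',shot('top')[1]); S=cloud('scene',shot('scene')[1])
def meas(lab,c,z0,z1,w):
  for n,Q in(('T',T),('S',S)):
    q=Q.reshape(-1,3); q=q[(q[:,2]>z0)&(q[:,2]<z1)&(np.hypot(q[:,0]-c[0],q[:,1]-c[1])<w)]
    if len(q)<60: print(n,lab,len(q)); continue
    k=(q[:,:2]*1000).astype(np.float32); r=cv2.minAreaRect(k);cc,rr=cv2.minEnclosingCircle(k)
    print(n,lab,len(q),'z',np.median(q[:,2]).round(4),[np.round(i,1) for i in r],np.round(cc,1),round(rr,1))
E
python3 - <<'E'
from m import *
go(.5277,-.2903,.177)
meas('pot',(.5623,.0027),.084,.102,.04)
meas('cup',(.607,-.281),.105,.13,.04);meas('box',(.5277,-.2903),.108,.13,.04);meas('tin',(.448,-.3),.105,.13,.04)
E
```

```text
t 30.4 tcp [0.5614 0.0022 0.1769] yaw -6.1 w 0.0853 F [-0.1 -0.  -0.4]
  shift at target yaw [mm] [-2.400e+00  2.944e+02 -1.000e-01] turn [ 0.002  0.017 -0.001]
T pot 223 z 0.0936 [array([548.1,   2.6]), array([52.4, 28.8]), np.float64(87.2)] [558.9   2.1] 26.4
S pot 377 z 0.0926 [array([561.1,   4.8]), array([53. , 53.7]), np.float64(19.1)] [561.7   3.5] 28.4
T cup 501 z 0.117 [array([ 608.4, -280.4]), array([51.2, 53.2]), np.float64(45.7)] [ 607.6 -280.8] 27.0
S cup 312 z 0.1162 [array([ 607.6, -277.2]), array([54. , 52.5]), np.float64(24.0)] [ 608.9 -279.7] 29.5
T box 588 z 0.1193 [array([ 528.7, -291. ]), array([51.1, 51.1]), np.float64(86.7)] [ 528.3 -290.3] 34.2
S box 332 z 0.1186 [array([ 529. , -288.9]), array([55.3, 52.4]), np.float64(84.7)] [ 528.6 -289. ] 34.8
T tin 515 z 0.1156 [array([ 450. , -299.1]), array([52.7, 51.9]), np.float64(73.2)] [ 450.9 -298.9] 27.3
S tin 249 z 0.1151 [array([ 450.4, -296.3]), array([54.9, 51.6]), np.float64(64.4)] [ 449.5 -297.1] 28.8
```

Emit:
{"name": "jog_arm", "arguments": {"rows": [{"dp":[-0.0029,0.02,0],"delta_rot":[0,0,0]},{"dp":[0,0.038,0],"delta_rot":[0,0,0]},{"dp":[0,0.038,0],"delta_rot":[0,0,0]},{"dp":[0,0.038,0],"delta_rot":[0,0,0]},{"dp":[0,0.038,0],"delta_rot":[0,0,0]},{"dp":[0,0.038,0],"delta_rot":[0,0,0]},{"dp":[0,0.038,0],"delta_rot":[0,0,0]},{"dp":[0,0.038,0],"delta_rot":[0,0,0]}]}}

```text
t: 31.2
tcp_pos: [0.5279, -0.2831, 0.1758]
orientation: [0.999, -0.053, -0.002, -0.0]
ft_force: [0.5, -0.1, -0.2]
gripper_width: 0.0853
```

Emit:
{"name": "jog_arm", "arguments": {"rows": [{"dp":[0,0.008,0],"delta_rot":[0,0,0]},{"dp":[0,0,0],"delta_rot":[0,0,0]},{"dp":[0,0,0],"delta_rot":[0,0,0]}]}}

```text
t: 31.5
tcp_pos: [0.5278, -0.289, 0.1766]
orientation: [0.999, -0.053, -0.001, -0.0]
ft_force: [-0.5, 0.1, 0.5]
gripper_width: 0.0855
```

```bash
python3 -c "
from h import *
go(.5277,-.2903,.0793)"
```

```text
t 31.5 tcp [ 0.5278 -0.289   0.1766] yaw -6.07 w 0.0855 F [-0.5  0.1  0.5]
  shift at target yaw [mm] [ 0.   1.3 97.3] turn [-0.005  0.019  0.004]
```

Emit:
{"name": "jog_arm", "arguments": {"rows": [{"dp":[0,0,0.025],"delta_rot":[0,0,0]},{"dp":[0,0,0.035],"delta_rot":[0,0,0]},{"dp":[0,0,0.0223],"delta_rot":[0,0,0]},{"dp":[0,0,0.01],"delta_rot":[0,0,0]},{"dp":[0,0,0.005],"delta_rot":[0,0,0]},{"dp":[0,0,0],"delta_rot":[0,0,0]},{"dp":[0,0,0],"delta_rot":[0,0,0]}]}}

```text
t: 32.2
tcp_pos: [0.5292, -0.2897, 0.0816]
orientation: [0.999, -0.053, 0.001, 0.0]
ft_force: [-0.2, 0.5, -0.0]
gripper_width: 0.0854
```

Emit:
{"name": "jog_arm", "arguments": {"rows": [{"dp":[0,0,0],"delta_rot":[0,0,0]},{"dp":[0,0,0],"delta_rot":[0,0,0]},{"dp":[0,0,0],"delta_rot":[0,0,0]},{"dp":[0,0,0],"delta_rot":[0,0,0]},{"dp":[0,0,0],"delta_rot":[0,0,0]},{"dp":[0,0,0],"delta_rot":[0,0,0]}], "jaw": 0, "grip_force": 40}}

```text
t: 32.8
tcp_pos: [0.5288, -0.2902, 0.0813]
orientation: [0.999, -0.053, 0.001, 0.0]
ft_force: [-0.2, -0.3, 4.7]
gripper_width: 0.05
```

Emit:
{"name": "jog_arm", "arguments": {"rows": [{"dp":[0,0,-0.01],"delta_rot":[0,0,0]},{"dp":[0,0,-0.025],"delta_rot":[0,0,0]},{"dp":[0,0,-0.035],"delta_rot":[0,0,0]},{"dp":[0,0,-0.035],"delta_rot":[0,0,0]},{"dp":[0,0,-0.02],"delta_rot":[0,0,0]},{"dp":[0,0,-0.005],"delta_rot":[0,0,0]},{"dp":[0,0,0],"delta_rot":[0,0,0]}]}}

```text
t: 33.5
tcp_pos: [0.5278, -0.2894, 0.2101]
orientation: [0.999, -0.053, 0.0, -0.0]
ft_force: [-0.7, -0.2, -1.6]
gripper_width: 0.0501
```

```bash
python3 -c "
from h import *
go(.6101,.3508,.0793)"
```

```text
t 33.5 tcp [ 0.5278 -0.2894  0.2101] yaw -6.11 w 0.0501 F [-0.7 -0.2 -1.6]
  shift at target yaw [mm] [  13.8 -645.3  130.8] turn [-0.008  0.    -0.002]
```

Emit:
{"name": "jog_arm", "arguments": {"rows": [{"dp":[0.0018,-0.02,0],"delta_rot":[0,0,0]},{"dp":[0.002,-0.038,0],"delta_rot":[0,0,0]},{"dp":[0.002,-0.038,0],"delta_rot":[0,0,0]},{"dp":[0.002,-0.038,0],"delta_rot":[0,0,0]},{"dp":[0.002,-0.038,0],"delta_rot":[0,0,0]},{"dp":[0.002,-0.038,0],"delta_rot":[0,0,0]},{"dp":[0.002,-0.038,0],"delta_rot":[0,0,0]},{"dp":[0,-0.038,0],"delta_rot":[0,0,0]}]}}

```text
t: 34.3
tcp_pos: [0.5711, -0.0054, 0.2077]
orientation: [0.999, -0.053, -0.002, 0.0]
ft_force: [0.6, -0.3, -2.0]
gripper_width: 0.0499
```

Emit:
{"name": "jog_arm", "arguments": {"rows": [{"dp":[0,-0.038,0],"delta_rot":[0,0,0]},{"dp":[0,-0.038,0],"delta_rot":[0,0,0]},{"dp":[0,-0.038,0],"delta_rot":[0,0,0]},{"dp":[0,-0.038,0],"delta_rot":[0,0,0]},{"dp":[0,-0.038,0],"delta_rot":[0,0,0]},{"dp":[0,-0.038,0],"delta_rot":[0,0,0]},{"dp":[0,-0.038,0],"delta_rot":[0,0,0]},{"dp":[0,-0.038,0],"delta_rot":[0,0,0]}]}}

```text
t: 35.1
tcp_pos: [0.6033, 0.2964, 0.2072]
orientation: [0.999, -0.053, -0.002, 0.001]
ft_force: [0.6, 0.2, -1.0]
gripper_width: 0.0497
```

Emit:
{"name": "jog_arm", "arguments": {"rows": [{"dp":[0,-0.038,0],"delta_rot":[0,0,0]},{"dp":[0,-0.0182,0],"delta_rot":[0,0,0]},{"dp":[0,0,0],"delta_rot":[0,0,0]},{"dp":[0,0,0],"delta_rot":[0,0,0]}]}}

```text
t: 35.5
tcp_pos: [0.6094, 0.351, 0.2074]
orientation: [0.999, -0.053, -0.002, 0.002]
ft_force: [0.4, 0.5, -2.6]
gripper_width: 0.0498
```

```bash
python3 -c "
from h import *
go(.6101,.3508,.0793)"
```

```text
t 35.5 tcp [0.6094 0.351  0.2074] yaw -6.07 w 0.0498 F [ 0.4  0.5 -2.6]
  shift at target yaw [mm] [7.000e-01 1.000e-01 1.281e+02] turn [0.034 0.037 0.006]
```

Emit:
{"name": "jog_arm", "arguments": {"rows": [{"dp":[0,0,0.025],"delta_rot":[0,0,0]},{"dp":[0,0,0.035],"delta_rot":[0,0,0]},{"dp":[0,0,0.033],"delta_rot":[0,0,0]},{"dp":[0,0,0.02],"delta_rot":[0,0,0]},{"dp":[0,0,0.01],"delta_rot":[0,0,0]},{"dp":[0,0,0.0065],"delta_rot":[0,0,0]},{"dp":[0,0,0],"delta_rot":[0,0,0]},{"dp":[0,0,0],"delta_rot":[0,0,0]}]}}

```text
t: 36.3
tcp_pos: [0.6111, 0.3513, 0.082]
orientation: [0.999, -0.053, 0.001, -0.001]
ft_force: [0.2, 0.4, -1.3]
gripper_width: 0.0497
```

Emit:
{"name": "jog_arm", "arguments": {"rows": [{"dp":[0,0,0],"delta_rot":[0,0,0]},{"dp":[0,0,0],"delta_rot":[0,0,0]},{"dp":[0,0,0],"delta_rot":[0,0,0]},{"dp":[0,0,0],"delta_rot":[0,0,0]},{"dp":[0,0,0],"delta_rot":[0,0,0]},{"dp":[0,0,-0.02],"delta_rot":[0,0,0]},{"dp":[0,0,-0.04],"delta_rot":[0,0,0]},{"dp":[0,0,-0.04],"delta_rot":[0,0,0]}], "jaw": 1}}

```text
t: 37.1
tcp_pos: [0.6101, 0.3509, 0.181]
orientation: [0.999, -0.053, -0.001, 0.001]
ft_force: [0.9, 0.6, 1.1]
gripper_width: 0.0853
```

Emit:
{"name": "jog_arm", "arguments": {"rows": [{"dp":[-0.003,0.02,0],"delta_rot":[0,0,0]},{"dp":[-0.005,0.037,0],"delta_rot":[0,0,0]},{"dp":[-0.005,0.037,0],"delta_rot":[0,0,0]},{"dp":[-0.005,0.037,0],"delta_rot":[0,0,0]},{"dp":[-0.005,0.037,0],"delta_rot":[0,0,0]},{"dp":[-0.005,0.037,0],"delta_rot":[0,0,0]},{"dp":[-0.005,0.037,0],"delta_rot":[0,0,0]},{"dp":[-0.005,0.037,0],"delta_rot":[0,0,0]}]}}

```text
t: 37.9
tcp_pos: [0.5425, 0.0766, 0.1811]
orientation: [0.999, -0.053, 0.0, -0.0]
ft_force: [1.6, -1.1, 0.7]
gripper_width: 0.0855
```

Emit:
{"name": "jog_arm", "arguments": {"rows": [{"dp":[-0.005,0.037,0],"delta_rot":[0,0,0]},{"dp":[-0.005,0.037,0],"delta_rot":[0,0,0]},{"dp":[-0.005,0.037,0],"delta_rot":[0,0,0]},{"dp":[-0.005,0.037,0],"delta_rot":[0,0,0]},{"dp":[-0.005,0.037,0],"delta_rot":[0,0,0]},{"dp":[-0.005,0.037,0],"delta_rot":[0,0,0]},{"dp":[-0.005,0.037,0],"delta_rot":[0,0,0]},{"dp":[-0.005,0.037,0],"delta_rot":[0,0,0]}]}}

```text
t: 38.7
tcp_pos: [0.4714, -0.2135, 0.1812]
orientation: [0.999, -0.053, 0.0, 0.0]
ft_force: [0.1, 1.0, 0.5]
gripper_width: 0.0851
```

Emit:
{"name": "jog_arm", "arguments": {"rows": [{"dp":[-0.005,0.037,0],"delta_rot":[0,0,0]},{"dp":[-0.005,0.037,0],"delta_rot":[0,0,0]},{"dp":[-0.0038,0.0152,0],"delta_rot":[0,0,0]},{"dp":[0,0,0],"delta_rot":[0,0,0]},{"dp":[0,0,0],"delta_rot":[0,0,0]}]}}

```text
t: 39.2
tcp_pos: [0.4486, -0.2994, 0.1808]
orientation: [0.999, -0.054, 0.0, -0.0]
ft_force: [0.3, -0.2, 0.9]
gripper_width: 0.0852
```

Run:
```python
from m import *
go(.448,-.300,.0763)
meas('box',(.6105,.3505),.108,.13,.04);meas('pot',(.5623,.0027),.084,.102,.04)
```

```text
t 39.3 tcp [ 0.449  -0.2987  0.1809] yaw -6.03 w 0.0858 F [ 0.6 -1.   0.3]
  shift at target yaw [mm] [ -0.8   1.4 104.6] turn [-0.    -0.002  0.012]
T box 597 z 0.1191 [array([610.5, 350.4]), array([52.9, 51.4]), np.float64(86.5)] [609.9 349.8] 34.2
S box 751 z 0.1186 [array([610.7, 352.3]), array([50.6, 52.4]), np.float64(86.7)] [611.7 352. ] 35.0
T pot 483 z 0.0933 [array([559.9,   1.6]), array([52.7, 52.4]), np.float64(34.4)] [560.4   1.7] 27.2
S pot 371 z 0.0927 [array([561. ,   4.4]), array([52.8, 52.8]), np.float64(34.0)] [561.1   4.5] 28.0
```

Emit:
{"name": "jog_arm", "arguments": {"rows": [{"dp":[0,0,0.025],"delta_rot":[0,0,0]},{"dp":[0,0,0.035],"delta_rot":[0,0,0]},{"dp":[0,0,0.0285],"delta_rot":[0,0,0]},{"dp":[0,0,0.01],"delta_rot":[0,0,0]},{"dp":[0,0,0.005],"delta_rot":[0,0,0]},{"dp":[0,0,0],"delta_rot":[0,0,0]},{"dp":[0,0,0],"delta_rot":[0,0,0]}]}}

```text
t: 40.0
tcp_pos: [0.4499, -0.2996, 0.0787]
orientation: [0.999, -0.053, 0.001, 0.0]
ft_force: [-0.4, -1.0, 0.2]
gripper_width: 0.0857
```

Emit:
{"name": "jog_arm", "arguments": {"rows": [{"dp":[0,0,0],"delta_rot":[0,0,0]},{"dp":[0,0,0],"delta_rot":[0,0,0]},{"dp":[0,0,0],"delta_rot":[0,0,0]},{"dp":[0,0,0],"delta_rot":[0,0,0]},{"dp":[0,0,0],"delta_rot":[0,0,0]},{"dp":[0,0,0],"delta_rot":[0,0,0]}], "jaw": 0}}

```text
t: 40.6
tcp_pos: [0.4493, -0.2996, 0.0783]
orientation: [0.999, -0.053, 0.001, 0.0]
ft_force: [-1.5, 2.0, 5.8]
gripper_width: 0.0511
```

Emit:
{"name": "jog_arm", "arguments": {"rows": [{"dp":[0,0,-0.01],"delta_rot":[0,0,0]},{"dp":[0,0,-0.025],"delta_rot":[0,0,0]},{"dp":[0,0,-0.035],"delta_rot":[0,0,0]},{"dp":[0,0,-0.035],"delta_rot":[0,0,0]},{"dp":[0,0,-0.02],"delta_rot":[0,0,0]},{"dp":[0,0,-0.005],"delta_rot":[0,0,0]},{"dp":[0,0,0],"delta_rot":[0,0,0]}]}}

```text
t: 41.3
tcp_pos: [0.4484, -0.2992, 0.2073]
orientation: [0.999, -0.053, 0.0, -0.0]
ft_force: [-1.0, 0.6, -2.2]
gripper_width: 0.0513
```

```bash
python3 -c "
from h import *
go(.5435,.2973,.0763)"
```

```text
t 41.3 tcp [ 0.4484 -0.2992  0.2073] yaw -6.11 w 0.0513 F [-1.   0.6 -2.2]
  shift at target yaw [mm] [  31.2 -603.2  131. ] turn [-0.005 -0.004 -0.002]
```

Emit:
{"name": "jog_arm", "arguments": {"rows": [{"dp":[0.001,-0.02,0],"delta_rot":[0,0,0]},{"dp":[0.0019,-0.038,0],"delta_rot":[0,0,0]},{"dp":[0.0019,-0.038,0],"delta_rot":[0,0,0]},{"dp":[0.0019,-0.038,0],"delta_rot":[0,0,0]},{"dp":[0.0019,-0.038,0],"delta_rot":[0,0,0]},{"dp":[0.0019,-0.038,0],"delta_rot":[0,0,0]},{"dp":[0.0019,-0.038,0],"delta_rot":[0,0,0]},{"dp":[0.0019,-0.038,0],"delta_rot":[0,0,0]}]}}

```text
t: 42.1
tcp_pos: [0.4919, -0.0152, 0.2051]
orientation: [0.999, -0.053, -0.002, 0.0]
ft_force: [1.4, -0.2, -1.9]
gripper_width: 0.0512
```

Emit:
{"name": "jog_arm", "arguments": {"rows": [{"dp":[0.0019,-0.038,0],"delta_rot":[0,0,0]},{"dp":[0.0019,-0.038,0],"delta_rot":[0,0,0]},{"dp":[0.0019,-0.038,0],"delta_rot":[0,0,0]},{"dp":[0.0019,-0.038,0],"delta_rot":[0,0,0]},{"dp":[0.0019,-0.038,0],"delta_rot":[0,0,0]},{"dp":[0.0019,-0.038,0],"delta_rot":[0,0,0]},{"dp":[0.0019,-0.038,0],"delta_rot":[0,0,0]},{"dp":[0.0019,-0.038,0],"delta_rot":[0,0,0]}]}}

```text
t: 42.9
tcp_pos: [0.5396, 0.285, 0.2045]
orientation: [0.999, -0.053, -0.002, 0.002]
ft_force: [0.6, 0.0, -2.5]
gripper_width: 0.0511
```

Emit:
{"name": "jog_arm", "arguments": {"rows": [{"dp":[0.001,-0.0137,0],"delta_rot":[0,0,0]},{"dp":[0,0,0],"delta_rot":[0,0,0]},{"dp":[0,0,0],"delta_rot":[0,0,0]}]}}

```text
t: 43.2
tcp_pos: [0.5422, 0.2967, 0.2054]
orientation: [0.999, -0.053, -0.002, 0.001]
ft_force: [-0.1, 0.2, -2.4]
gripper_width: 0.0513
```

```bash
python3 -c "
from h import *
go(.5435,.2973,.0763)"
```

```text
t 43.2 tcp [0.5422 0.2967 0.2054] yaw -6.1 w 0.0513 F [-0.1  0.2 -2.4]
  shift at target yaw [mm] [  1.2  -0.7 129.1] turn [0.028 0.029 0.   ]
```

Emit:
{"name": "jog_arm", "arguments": {"rows": [{"dp":[0,0,0.025],"delta_rot":[0,0,0]},{"dp":[0,0,0.035],"delta_rot":[0,0,0]},{"dp":[0,0,0.033],"delta_rot":[0,0,0]},{"dp":[0,0,0.02],"delta_rot":[0,0,0]},{"dp":[0,0,0.01],"delta_rot":[0,0,0]},{"dp":[0,0,0.0065],"delta_rot":[0,0,0]},{"dp":[0,0,0],"delta_rot":[0,0,0]},{"dp":[0,0,0],"delta_rot":[0,0,0]}]}}

```text
t: 44.0
tcp_pos: [0.5438, 0.2978, 0.079]
orientation: [0.999, -0.053, 0.001, -0.001]
ft_force: [-0.1, 0.1, -2.1]
gripper_width: 0.0509
```

Emit:
{"name": "jog_arm", "arguments": {"rows": [{"dp":[0,0,0],"delta_rot":[0,0,0]},{"dp":[0,0,0],"delta_rot":[0,0,0]},{"dp":[0,0,0],"delta_rot":[0,0,0]},{"dp":[0,0,0],"delta_rot":[0,0,0]},{"dp":[0,0,0],"delta_rot":[0,0,0]},{"dp":[0,0,-0.02],"delta_rot":[0,0,0]},{"dp":[0,0,-0.04],"delta_rot":[0,0,0]},{"dp":[0,0,-0.04],"delta_rot":[0,0,0]}], "jaw": 1}}

```text
t: 44.8
tcp_pos: [0.5427, 0.2973, 0.1782]
orientation: [0.999, -0.053, -0.001, 0.001]
ft_force: [0.1, 0.2, 0.1]
gripper_width: 0.0853
```

Emit:
{"name": "jog_arm", "arguments": {"rows": [{"dp":[0.004,0.02,0],"delta_rot":[0,0,0]},{"dp":[0.008,0.037,0],"delta_rot":[0,0,0]},{"dp":[0.008,0.037,0],"delta_rot":[0,0,0]},{"dp":[0.008,0.037,0],"delta_rot":[0,0,0]},{"dp":[0.008,0.037,0],"delta_rot":[0,0,0]},{"dp":[0.008,0.037,0],"delta_rot":[0,0,0]},{"dp":[0.008,0.037,0],"delta_rot":[0,0,0]},{"dp":[0.008,0.037,0],"delta_rot":[0,0,0]}]}}

```text
t: 45.6
tcp_pos: [0.5729, 0.0122, 0.1776]
orientation: [0.999, -0.053, -0.0, -0.0]
ft_force: [0.9, -0.2, -0.2]
gripper_width: 0.0855
```

Emit:
{"name": "jog_arm", "arguments": {"rows": [{"dp":[0.008,0.037,0],"delta_rot":[0,0,0]},{"dp":[0.008,0.037,0],"delta_rot":[0,0,0]},{"dp":[0.008,0.037,0],"delta_rot":[0,0,0]},{"dp":[0.008,0.037,0],"delta_rot":[0,0,0]},{"dp":[0.008,0.037,0],"delta_rot":[0,0,0]},{"dp":[0.008,0.037,0],"delta_rot":[0,0,0]},{"dp":[0.008,0.037,0],"delta_rot":[0,0,0]},{"dp":[0.0095,0.0297,0],"delta_rot":[0,0,0]}]}}

```text
t: 46.4
tcp_pos: [0.6071, -0.2823, 0.1773]
orientation: [0.999, -0.054, -0.0, -0.0]
ft_force: [-0.2, -0.0, -0.3]
gripper_width: 0.0854
```

Emit:
{"name": "jog_arm", "arguments": {"rows": [{"dp":[0,0,0],"delta_rot":[0,0,0]},{"dp":[0,0,0],"delta_rot":[0,0,0]}]}}

```text
t: 46.6
tcp_pos: [0.607, -0.2808, 0.1769]
orientation: [0.999, -0.054, -0.001, -0.0]
ft_force: [1.0, -0.8, 0.2]
gripper_width: 0.0856
```

Run:
```python
from m import *
go(.607,-.2807,.0773)
meas('tin',(.5435,.2973),.105,.13,.04)
```

```text
t 46.7 tcp [ 0.6073 -0.2794  0.1775] yaw -6.06 w 0.0855 F [-0.1  0.8  0.6]
  shift at target yaw [mm] [ -0.2   1.3 100.2] turn [-0.003  0.006  0.007]
T tin 509 z 0.1154 [array([544.4, 297.3]), array([52. , 52.5]), np.float64(5.6)] [544.3 297.2] 26.9
S tin 544 z 0.1148 [array([545. , 299.9]), array([52. , 52.3]), np.float64(55.1)] [544.6 300.2] 27.3
```

Emit:
{"name": "jog_arm", "arguments": {"rows": [{"dp":[0,0,0.025],"delta_rot":[0,0,0]},{"dp":[0,0,0.035],"delta_rot":[0,0,0]},{"dp":[0,0,0.0245],"delta_rot":[0,0,0]},{"dp":[0,0,0.01],"delta_rot":[0,0,0]},{"dp":[0,0,0.005],"delta_rot":[0,0,0]},{"dp":[0,0,0],"delta_rot":[0,0,0]},{"dp":[0,0,0],"delta_rot":[0,0,0]}]}}

```text
t: 47.4
tcp_pos: [0.6087, -0.2802, 0.08]
orientation: [0.999, -0.053, 0.001, 0.0]
ft_force: [0.4, 0.1, 0.3]
gripper_width: 0.0853
```

Emit:
{"name": "jog_arm", "arguments": {"rows": [{"dp":[0,0,0],"delta_rot":[0,0,0]},{"dp":[0,0,0],"delta_rot":[0,0,0]},{"dp":[0,0,0],"delta_rot":[0,0,0]},{"dp":[0,0,0],"delta_rot":[0,0,0]},{"dp":[0,0,0],"delta_rot":[0,0,0]},{"dp":[0,0,0],"delta_rot":[0,0,0]}], "jaw": 0}}

```text
t: 48.0
tcp_pos: [0.6083, -0.2803, 0.0794]
orientation: [0.999, -0.053, 0.001, 0.0]
ft_force: [-0.4, 0.8, 5.2]
gripper_width: 0.0507
```

Emit:
{"name": "jog_arm", "arguments": {"rows": [{"dp":[0,0,-0.01],"delta_rot":[0,0,0]},{"dp":[0,0,-0.025],"delta_rot":[0,0,0]},{"dp":[0,0,-0.035],"delta_rot":[0,0,0]},{"dp":[0,0,-0.035],"delta_rot":[0,0,0]},{"dp":[0,0,-0.02],"delta_rot":[0,0,0]},{"dp":[0,0,-0.005],"delta_rot":[0,0,0]},{"dp":[0,0,0],"delta_rot":[0,0,0]}]}}

```text
t: 48.7
tcp_pos: [0.6072, -0.2799, 0.2079]
orientation: [0.999, -0.053, -0.0, -0.0]
ft_force: [-0.2, 0.3, -3.6]
gripper_width: 0.0514
```

```bash
python3 -c "
from h import *
go(.5966,.227,.0773)"
```

```text
t 48.7 tcp [ 0.6072 -0.2799  0.2079] yaw -6.11 w 0.0514 F [-0.2  0.3 -3.6]
  shift at target yaw [mm] [ -64.4 -502.9  130.6] turn [-0.009  0.006 -0.002]
```

Emit:
{"name": "jog_arm", "arguments": {"rows": [{"dp":[-0.002,-0.02,0],"delta_rot":[0,0,0]},{"dp":[-0.005,-0.038,0],"delta_rot":[0,0,0]},{"dp":[-0.005,-0.038,0],"delta_rot":[0,0,0]},{"dp":[-0.005,-0.038,0],"delta_rot":[0,0,0]},{"dp":[-0.005,-0.038,0],"delta_rot":[0,0,0]},{"dp":[-0.005,-0.038,0],"delta_rot":[0,0,0]},{"dp":[-0.005,-0.038,0],"delta_rot":[0,0,0]},{"dp":[-0.005,-0.038,0],"delta_rot":[0,0,0]}]}}

```text
t: 49.5
tcp_pos: [0.5995, 0.0095, 0.2055]
orientation: [0.999, -0.053, -0.003, 0.0]
ft_force: [0.7, 0.9, -2.7]
gripper_width: 0.0509
```

Emit:
{"name": "jog_arm", "arguments": {"rows": [{"dp":[-0.005,-0.038,0],"delta_rot":[0,0,0]},{"dp":[-0.005,-0.038,0],"delta_rot":[0,0,0]},{"dp":[-0.005,-0.038,0],"delta_rot":[0,0,0]},{"dp":[-0.005,-0.038,0],"delta_rot":[0,0,0]},{"dp":[-0.005,-0.038,0],"delta_rot":[0,0,0]},{"dp":[-0.0025,-0.0277,0],"delta_rot":[0,0,0]},{"dp":[0,0,0],"delta_rot":[0,0,0]},{"dp":[0,0,0],"delta_rot":[0,0,0]}]}}

```text
t: 50.3
tcp_pos: [0.5957, 0.2276, 0.2056]
orientation: [0.999, -0.053, -0.002, 0.001]
ft_force: [-0.9, 0.1, -2.7]
gripper_width: 0.0512
```

```bash
python3 -c "
from h import *
go(.5966,.227,.0773)"
```

```text
t 50.3 tcp [0.5957 0.2276 0.2056] yaw -6.04 w 0.0512 F [-0.9  0.1 -2.7]
  shift at target yaw [mm] [  1.    0.5 128.3] turn [0.028 0.041 0.011]
```

Lower, release, lift clear and back off toward -x so that the cameras see everything.

Emit:
{"name": "jog_arm", "arguments": {"rows": [{"dp":[0,0,0.025],"delta_rot":[0,0,0]},{"dp":[0,0,0.035],"delta_rot":[0,0,0]},{"dp":[0,0,0.033],"delta_rot":[0,0,0]},{"dp":[0,0,0.02],"delta_rot":[0,0,0]},{"dp":[0,0,0.01],"delta_rot":[0,0,0]},{"dp":[0,0,0.0065],"delta_rot":[0,0,0]},{"dp":[0,0,0],"delta_rot":[0,0,0]},{"dp":[0,0,0],"delta_rot":[0,0,0]}]}}

```text
t: 51.1
tcp_pos: [0.5976, 0.2274, 0.0798]
orientation: [0.999, -0.053, 0.001, -0.001]
ft_force: [0.8, 0.8, -3.1]
gripper_width: 0.0512
```

Emit:
{"name": "jog_arm", "arguments": {"rows": [{"dp":[0,0,0],"delta_rot":[0,0,0]},{"dp":[0,0,0],"delta_rot":[0,0,0]},{"dp":[0,0,0],"delta_rot":[0,0,0]},{"dp":[0,0,0],"delta_rot":[0,0,0]},{"dp":[0,0,0],"delta_rot":[0,0,0]},{"dp":[0,0,-0.02],"delta_rot":[0,0,0]},{"dp":[0,0,-0.04],"delta_rot":[0,0,0]},{"dp":[0,0,-0.04],"delta_rot":[0,0,0]}], "jaw": 1}}

```text
t: 51.9
tcp_pos: [0.5965, 0.2273, 0.1792]
orientation: [0.999, -0.053, -0.001, 0.001]
ft_force: [0.5, 0.8, -0.3]
gripper_width: 0.0851
```

Emit:
{"name": "jog_arm", "arguments": {"rows": [{"dp":[0,0.02,-0.02],"delta_rot":[0,0,0]},{"dp":[-0.01,0.038,0],"delta_rot":[0,0,0]},{"dp":[-0.01,0.038,0],"delta_rot":[0,0,0]},{"dp":[-0.01,0.038,0],"delta_rot":[0,0,0]},{"dp":[-0.01,0.038,0],"delta_rot":[0,0,0]},{"dp":[-0.01,0.038,0],"delta_rot":[0,0,0]},{"dp":[-0.01,0.038,0],"delta_rot":[0,0,0]},{"dp":[-0.01,0.038,0],"delta_rot":[0,0,0]}]}}

```text
t: 52.7
tcp_pos: [0.4962, -0.0507, 0.1991]
orientation: [0.999, -0.053, 0.0, -0.0]
ft_force: [1.2, -0.6, -0.1]
gripper_width: 0.0854
```

Emit:
{"name": "jog_arm", "arguments": {"rows": [{"dp":[-0.01,0.038,0],"delta_rot":[0,0,0]},{"dp":[-0.01,0.038,0],"delta_rot":[0,0,0]},{"dp":[-0.01,0.038,0],"delta_rot":[0,0,0]},{"dp":[-0.01,0.038,0],"delta_rot":[0,0,0]},{"dp":[-0.01,0.03,0],"delta_rot":[0,0,0]},{"dp":[0,0,0],"delta_rot":[0,0,0]},{"dp":[0,0,0],"delta_rot":[0,0,0]}]}}

```text
t: 53.4
tcp_pos: [0.4277, -0.2256, 0.1989]
orientation: [0.999, -0.054, 0.0, 0.0]
ft_force: [1.2, 1.0, 0.6]
gripper_width: 0.0853
```

Run:
```python
from m import *
meas('cup',(.5965,.2265),.105,.13,.034)
meas('tin',(.541,.296),.105,.13,.034);meas('box',(.6105,.3505),.108,.13,.04);meas('pot',(.5623,.0027),.084,.102,.04)
meas('balm',(.488,.213),.014,.03,.03); meas('soap',(.508,.391),.024,.042,.042)
im,d=shot('scene'); cv2.imwrite('pics/s10.png',cv2.resize(im[130:420,220:520,::-1],None,fx=2,fy=2)); go(.5,0,.2)
print('start:'); S=cloud('scene',np.load('scene1.npy'));T=cloud('top',np.load('top1.npy'))
import m; m.S=S;m.T=T
meas('balm',(.488,.213),.014,.03,.03); meas('soap',(.508,.391),.024,.042,.042)
```

```text
T cup 504 z 0.1169 [array([596.8, 225.9]), array([52.4, 52.1]), np.float64(3.2)] [597.7 226.5] 27.7
S cup 528 z 0.1163 [array([598. , 229.4]), array([51.6, 50.2]), np.float64(39.1)] [597.2 229.1] 27.2
T tin 516 z 0.1152 [array([543.9, 297.3]), array([51.9, 52.1]), np.float64(3.2)] [544.1 297.2] 26.8
S tin 545 z 0.1147 [array([545.6, 299.7]), array([52.9, 51.5]), np.float64(34.0)] [544.6 299.2] 27.9
T box 593 z 0.1192 [array([610.1, 349.9]), array([51.5, 50.9]), np.float64(87.2)] [609.3 349.7] 34.0
S box 759 z 0.1185 [array([610.9, 352.3]), array([50.5, 51.9]), np.float64(86.8)] [610.6 352.7] 35.4
T pot 486 z 0.0934 [array([560.5,   2.1]), array([52.6, 52.6]), np.float64(45.2)] [560.7   1.8] 27.3
S pot 371 z 0.0928 [array([561. ,   4.8]), array([52.3, 50.9]), np.float64(45.1)] [560.7   3.3] 28.3
T balm 270 z 0.0224 [array([487.9, 213.9]), array([39.1, 41.2]), np.float64(1.7)] [487.8 214.3] 21.1
S balm 302 z 0.0217 [array([482.5, 213.2]), array([54.5, 49.5]), np.float64(59.2)] [485.  210.5] 28.3
T soap 615 z 0.032 [array([505.2, 391.3]), array([65.6, 60.8]), np.float64(81.0)] [506.9 392.4] 41.2
S soap 743 z 0.0318 [array([506.9, 394.1]), array([69. , 56.8]), np.float64(83.0)] [504.4 394. ] 41.3
t 53.55 tcp [ 0.4284 -0.2244  0.1989] yaw -6.02 w 0.0854 F [ 0.4 -0.2 -1.3]
  shift at target yaw [mm] [  47.3 -230.7   -1.1] turn [-0.    -0.003  0.014]
start:
T balm 274 z 0.0229 [array([487.7, 213.8]), array([39. , 40.9]), np.float64(1.2)] [490.2 212.1] 23.1
S balm 301 z 0.0217 [array([482.7, 214.3]), array([54.1, 49.5]), np.float64(56.6)] [485.4 211.6] 28.5
T soap 614 z 0.0324 [array([504.8, 390.5]), array([66.2, 59.8]), np.float64(81.6)] [507.4 391.6] 40.8
S soap 756 z 0.0318 [array([507. , 394.2]), array([68.5, 58. ]), np.float64(84.4)] [505.4 392.9] 40.6
```

View pics/s10.png

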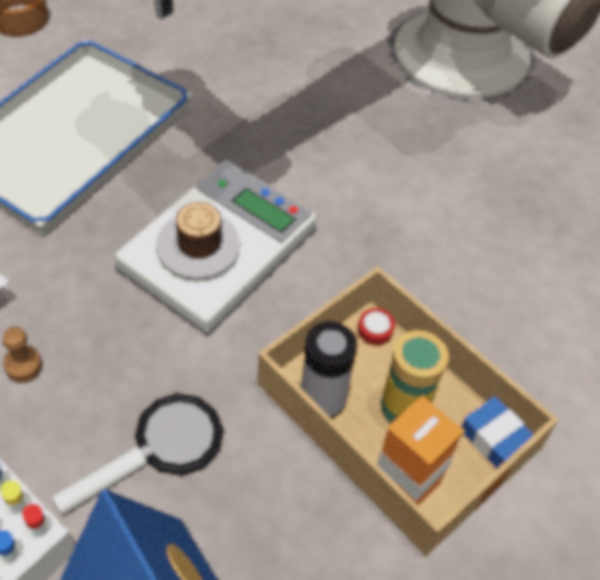

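The picture shows the pot upright in the middle of the pan (crop 198,230). Cup, tin and box stand back in the parcel, soap and balm are unmoved, and the arm is clear.

```bash
python3 -c "
from workcell import env
print(env.close_job())"
```

```text
the job is handed in; nothing more can be done
None
```

The job is handed in at about 53.6 s of the 136 s allowed; no verdict is reported. I moved cup, box and tin to the enamel tray, set the pot on the balance's pan, then put box, tin and cup back in the parcel.

My last camera check, just before handing in:

- **Pot:** upright on the pan, its centre about 1–2 mm from the pan's in both cameras. Its top was at about 93 mm; 92 mm was expected.
- **Pot set-down:** gentle, with about 8 N of contact force at the wrist.
- **Tin, box and cup:** upright and released, within about 2 mm of where they stood at the start.
- **Soap box and balm tin:** within about 1 mm of their start, apart from noisier circle fits of up to about 3 mm on the balm tin.
- **Arm:** gripper open and well clear of everything.

One command was refused on the way, a wrongly formed jaw-close at the cup; nothing moved and I repeated it correctly. The scene and top cameras disagree by 2–3 mm in y throughout, which I put down to their calibration. No other check failed.

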